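# Stack slide cases in their holder and secure them

## Task

Load the slide holder: on the blue-lidded slide case that already lies on its base plate, stack the white-lidded case and then the yellow-lidded case, lids up, each set down gently, square and flush with the case below. Then swing the holder's retaining arm over the pile until it meets its stop. Do not shift the bottom case, and leave the other things on the bench as they are.

Things in the scene. Friction and masses are not known exactly. Their poses are not given: they have to be found in the camera images.
- case_blue: Slide case with a blue lid (the bottom one): flat rigid rectangular box, 60 mm (its x) by 92 mm (its y) by 20 mm high, about 90 g, flat top and bottom; a small tab on one short end that stands out 1 mm does not matter, and either way round is the same. Origin: centre of its underside; z up through the lid. Loose on the holder's mat, 16 mm above the bench; not quite square to the holder. The other cases must line up with this case, not with the holder.
- case_white: Slide case with a white lid (the middle one): flat rigid rectangular box, 60 mm (its x) by 92 mm (its y) by 20 mm high, about 90 g, flat top and bottom; a small tab on one short end that stands out 1 mm does not matter, and either way round is the same. Origin: centre of its underside; z up through the lid. Starts flat on the bench on one side of the holder.
- case_yellow: Slide case with a yellow lid (the top one): flat rigid rectangular box, 60 mm (its x) by 92 mm (its y) by 20 mm high, about 90 g, flat top and bottom; a small tab on one short end that stands out 1 mm does not matter, and either way round is the same. Origin: centre of its underside; z up through the lid. Starts flat on the bench on the other side of the holder.
- holder: Slide holder, fixed to the bench: grey base plate 130 mm (its x) by 210 mm (its y, from -95 to +115 mm) by 14 mm high with a black mat on it, top of the mat 16 mm above the bench. Origin: on the bench under the middle of the mat. At its +y end, 83 mm from the origin, stands an 18 mm thick steel post, 80 mm high, that carries the retaining arm.
- pivot (a point): Pivot of the retaining arm, on the upright axis of the post, 81 mm above the bench (the underside of the arm, 5 mm above the finished pile of three cases); axes as the holder's.
- knob (a point): Centre of the top face of the red knob on the free end of the retaining arm: upright cylinder 16 mm in diameter, standing 24 mm above the arm (from 89 to 113 mm above the bench), 83 mm from the pivot axis. The arm is a level aluminium bar 14 mm wide, 7 mm thick, a 20 mm round boss under the knob; underside of the boss 82 mm above the bench.
- retainer (a joint): Swing of the retaining arm about the upright pivot, rad: 0 at its stop, closed, the arm pointing along the holder's -y with the knob over the middle of the mat; it grows clockwise seen from above, so at 1.57 the arm points along the holder's -x (clear of the pile). Starts between 1.3 and 1.8; upper stop 2.1. Light friction (about 0.5 N at the knob), stays where it is left.
- timer: Bystander: white bench timer, 68 x 68 x 20 mm, origin at the centre of its underside. Leave alone.
- tape_roll: Bystander: roll of tan tape lying flat, 98 mm across, 25 mm high, origin at the centre of its underside. Leave alone.
- beaker: Bystander: small clear beaker, 54 mm across, 69 mm high, origin at the centre of its underside. Leave alone.
- marker_b: Bystander: red and white marker pen lying down, 135 mm long (its y), 17 mm thick, origin at the middle of its underside. Leave alone.
Mind the look-alikes: they are no part of the job. What is shaped like the case_yellow but green or purple is not meant.

How it is judged:
By the outcome, as a careful person would: the job done as asked, in the order asked, and still so for the second after the job is handed in, with the robot touching nothing.
It also fails if it takes over 72 s, if anything falls off the work surface, if the arm or the gripper's body presses on something with over 40 N, if the wrist force passes 120 N, or if a joint passes its speed limit or range.

## Robot

A 6-joint arm with a two-finger parallel gripper is mounted at the origin on a cart in front of the work surface, level with it; the furniture and walls round the work are solid. World frame = base frame: x ahead of the robot, y to its left, z up, the work surface at z = 0. Lengths are in m, angles in rad, forces in N, time in s.
With the tool pointing down it reaches from about 0.225 to 0.725 m from the base axis. Payload 3.1 kg.
Tool frame: the origin (TCP) lies between the finger pads; the fingertips stand 11 mm ahead of it and the grasp point (between the pads) lies 8 mm behind it; y points along the fingers, x is the direction in which the jaws open and shut, and the axes are right-handed (so a half turn about y gives the same grasp; the last joint's range is limited). The gripper opens to 85 mm and grips with 20 to 120 N. Pads are 22 mm wide; open, the fingers measure 114 mm over their backs; the gripper's body (76 mm by 85 mm) begins 54 mm behind the grasp point. The pads swing forward as they close: fully open they stand 13 mm farther back than shut.
Start: joints at [1.06, 0.048, 0.099, 1.622, 0, 1.443], TCP at [0.196, 0.487, 0.242] pointing down, gripper open.
Joint ranges: [-2.91, 2.91], [-0.99, 1.94], [-1.21, 1.42], [-2.12, 2.29], [-1.49, 1.47], [-3.14, 3.14]. Speed limits (rad/s): [2.79, 2.79, 3.14, 3.14, 3.14, 3.14].

## Interface

Orientations are given as [roll, pitch, yaw] about the fixed x, y, z axes, in that order (R = Rz(yaw) Ry(pitch) Rx(roll)).
In Python, from station import env gives the robot as it stands.
- The arm moves only by the tool send_rows, never from a script. Its arguments are lists of equal length, an entry for each row: "delta_rot": the turn, a rotation vector about the tool's x, y, z in rad, a list of three; "delta_pos": the shift along the tool's x, y, z in cm, a list of three; "grip": the closure, from -1 (fully open) to 1 (shut). A call has 1 to 12 rows; each row shifts and turns the pose as measured when the row begins, along the tool's axes as they then stand; what a row does not reach is not made up. A row lasts 1/8 s, in which the tool goes at most 62.5 mm and 10.7 degrees, less where a joint would pass 70% of its speed; a pose out of reach is approached as far as the arm can. A call is refused whole if a number of a shift passes 6.25 or a number of a turn 0.188, either way. A call with a gripper value outside its range is refused whole. The fingers move at their own pace and stop on an object; the grip force is fixed at half the most. Time passes only in rows, so rows that do not move let the fingers close. It gives the time, the measured TCP pose, the force and the opening at its end, in the units of the state.
- env.get_obs(): the state, without advancing time (a new reading comes with each control period).
- env.grab_frame(name): name is "scene" or "side" or "wrist"; returns a dict with "frame" (420x560x3 uint8, blue, green, red), "depth" (420x560 float32, m along the optical axis (not along the pixel's ray), 0 where there is no reading), "intrinsics" (3x3 intrinsics, pixels), "R" (3x3) and "t" (3): a world point X has camera coordinates R X + t. Camera axes: x right, y down, z forward; pixel columns grow to the right and rows downward; lengths in m; the calibration is good to about 2 mm. A picture is of the moment at which its call begins.
- env.hand_in(): hands the job in, once; it reports no verdict.
The state is a dict: "t": time; "joint_positions": joint angles; "joint_velocities": joint speeds; "tau": joint torques, N m; "position": TCP position; "eef_rot": TCP orientation; "ft_force": force on the tool from outside, world axes, zero at the start; "torque": the same for the moment, N m; "opening": finger opening in m.
Only numpy, scipy, OpenCV 4.12 (cv2) and the standard library are available. Lean on these libraries where they do the work, as an engineer would, in place of code of your own. Each camera call takes 0.05 s, during which the arm holds its last target.

## Working session

There is one attempt and no reset: what is moved stays moved. The work goes in short steps, Python scripts to look and compute and a tool call to move; the robot and the scene stay as the last step left them, time stands still between calls to the robot, and variables do not carry over. Pictures are saved under pics/ and viewed, and the job is handed in when it is done.

Besides the shell and the picture viewer there is one more tool, called after "Request:" as name(argument=value, ...), one argument or row to a line, values as JSON. send_rows: Moves the arm, as the interface text tells. Its arguments: {"type":"object","properties":{"delta_rot":{"type":"array","items":{"type":"array","items":{"type":"number"}}},"delta_pos":{"type":"array","items":{"type":"array","items":{"type":"number"}}},"grip":{"type":"array","items":{"type":"number"}}},"required":["delta_rot","delta_pos","grip"]}

```bash
mkdir -p pics; ls; python3 - <<'E'
from station import env
import cv2,numpy as np
print(env.get_obs())
for n in ["scene","side","wrist"]:
    g=env.grab_frame(n); cv2.imwrite(f"pics/a_{n}.png",g["frame"]); print(n,g["intrinsics"].round(1).tolist(),g["R"].round(3).tolist(),g["t"].round(3))
    np.savez(f"a_{n}.npz",**g)
E
```

```text
pics
{'t': 0.0, 'joint_positions': array([ 1.06020340e+00,  4.87875835e-02,  9.75603633e-02,  1.62196963e+00,
       -1.46878864e-05,  1.44300452e+00]), 'joint_velocities': array([ 3.86102758e-04,  3.38538996e-05,  2.02554980e-04,  3.66692732e-05,
       -1.25896342e-03,  6.06651118e-04]), 'tau': array([-4.35705788e-04, -3.38790178e+01,  3.20011067e+01,  2.04254652e-02,
       -2.97079341e-04, -3.02576630e-08]), 'position': array([0.1958218 , 0.48648216, 0.24107916]), 'eef_rot': array([-1.57050496,  0.00238282,  1.18799558]), 'ft_force': array([0.32960706, 0.14349084, 0.43088209]), 'torque': array([-0.00690318, -0.00487439,  0.07105584]), 'opening': 0.08559202254504723}
scene [[459.5, 0.0, 270.1], [0.0, 459.5, 208.9], [0.0, 0.0, 1.0]] [[0.845, -0.535, 0.013], [-0.281, -0.464, -0.84], [0.455, 0.706, -0.542]] [-0.414  0.248  1.16 ]
side [[463.9, 0.0, 279.1], [0.0, 463.9, 204.6], [0.0, 0.0, 1.0]] [[-0.838, -0.545, 0.004], [-0.329, 0.501, -0.801], [0.434, -0.673, -0.599]] [0.471 0.234 1.283]
wrist [[361.5, 0.0, 270.8], [0.0, 361.5, 210.4], [0.0, 0.0, 1.0]] [[0.375, 0.927, -0.001], [0.888, -0.359, 0.287], [0.265, -0.108, -0.958]] [-0.524 -0.036  0.378]
```

View pics/a_scene.png

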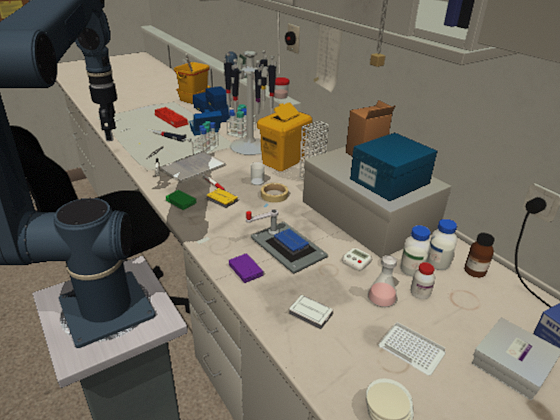

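View pics/a_side.png

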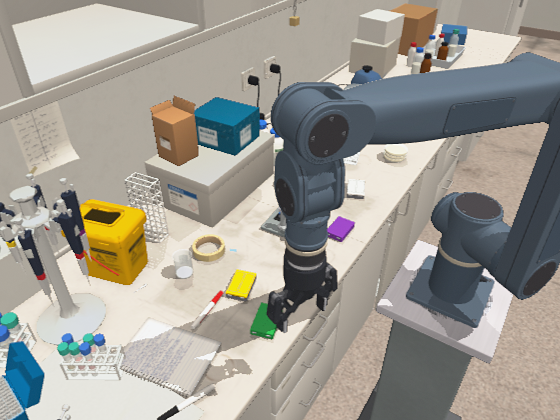

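View pics/a_wrist.png

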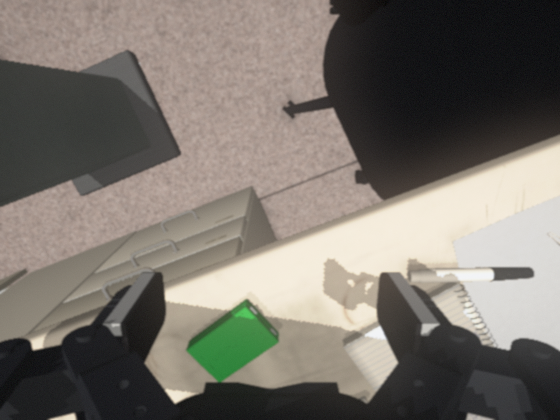

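The scene view shows the white case at (311,310), the yellow at (222,197), blue on the holder at (290,240), and the knob at (249,216). The decoys are green at (180,199) and purple at (245,267). I'll get coarse positions first.

```bash
cat > h.py <<'E'
import numpy as np,cv2
def ray(g,uv,z):
    K=g["intrinsics"];R=g["R"];t=g["t"]
    uv=np.atleast_2d(np.asarray(uv,float))
    d=np.c_[uv,np.ones(len(uv))]@np.linalg.inv(K).T@R   # R^T d
    c=-R.T@t
    s=(z-c[2])/d[:,2]
    return c+s[:,None]*d
def proj(g,X):
    X=np.atleast_2d(X);p=X@g["R"].T+g["t"];p=p@g["intrinsics"].T
    return p[:,:2]/p[:,2:]
def blob(g,mask,z,near=None):
    n,l,s,c=cv2.connectedComponentsWithStats(mask.astype(np.uint8))
    out=[]
    for i in range(1,n):
        if s[i,4]<40: continue
        cs,_=cv2.findContours((l==i).astype(np.uint8),cv2.RETR_EXTERNAL,cv2.CHAIN_APPROX_NONE)
        P=ray(g,cs[0][:,0,:],z)[:,:2]
        (cx,cy),(w,h),a=cv2.minAreaRect((P*1000).astype(np.float32))
        if w>h: w,h,a=h,w,a+90   # a: direction of short side
        out.append((s[i,4],c[i].round(0).tolist(),round(cx,1),round(cy,1),round(w,1),round(h,1),round(((a+90)%180)-90,1)))
    return out
def hsv(g): return cv2.cvtColor(g["frame"],cv2.COLOR_BGR2HSV)
def inr(H,a,b): return cv2.inRange(H,np.array(a),np.array(b))
E
python3 - <<'E'
from h import *
g=dict(np.load("a_scene.npz"));H=hsv(g)
for n,a,b,z in [("yel",(22,150,120),(32,255,255),.02),("blue",(105,120,60),(120,255,255),.036),("red",(0,150,100),(6,255,255),.113),("redm",(0,150,100),(6,255,255),.017),("white",(0,0,190),(180,40,255),.02)]:
    print(n)
    for o in blob(g,inr(H,a,b),z):
        if 100<o[1][1]<340 and 170<o[1][0]<400: print(o)
for uv in [(311,310),(292,239),(249,213),(222,197),(270,213)]:
    d=g["depth"][uv[1],uv[0]]; K=g["intrinsics"]
    p=np.linalg.inv(K)@[uv[0],uv[1],1]*d; print(uv,g["R"].T@(p-g["t"]))
E
```

```text
yel
(np.int32(254), [222.0, 196.0], 485.1, 303.5, 62.5, 100.7, 17.3)
blue
(np.int32(262), [214.0, 113.0], 788.3, 963.2, 168.4, 188.6, -55.5)
(np.int32(47), [202.0, 129.0], 659.4, 830.9, 26.2, 92.0, -24.9)
(np.int32(400), [291.0, 240.0], 532.3, -46.2, 61.1, 97.9, 4.5)
red
(np.int32(362), [171.0, 117.0], 528.3, 851.1, 82.6, 226.8, 7.8)
redm
(np.int32(362), [171.0, 117.0], 612.0, 1084.7, 93.4, 256.6, 7.8)
white
(np.int32(91), [214.0, 163.0], 564.7, 548.1, 65.3, 70.2, 11.9)
(np.int32(215), [356.0, 258.0], 658.8, -194.6, 66.1, 72.3, -73.0)
(np.int32(46), [389.0, 261.0], 727.0, -252.9, 26.7, 28.4, 58.6)
(np.int32(543), [311.0, 309.0], 424.5, -290.5, 61.8, 90.1, 23.8)
(311, 310) [ 0.42186394 -0.29555424  0.02120385]
(292, 239) [ 0.53719532 -0.0451135   0.03523653]
(249, 213) [0.44061557 0.03886454 0.11255692]
(222, 197) [0.48008813 0.29325823 0.02142066]
(270, 213) [0.5133968  0.039823   0.08721622]
```

```bash
python3 - <<'E'
import cv2
a=cv2.imread("pics/a_scene.png")[150:350,150:430]
cv2.imwrite("pics/a_crop.png",cv2.resize(a,None,fx=2.8,fy=2.8,interpolation=cv2.INTER_CUBIC))
E
```

```text
(no output)
```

View pics/a_crop.png

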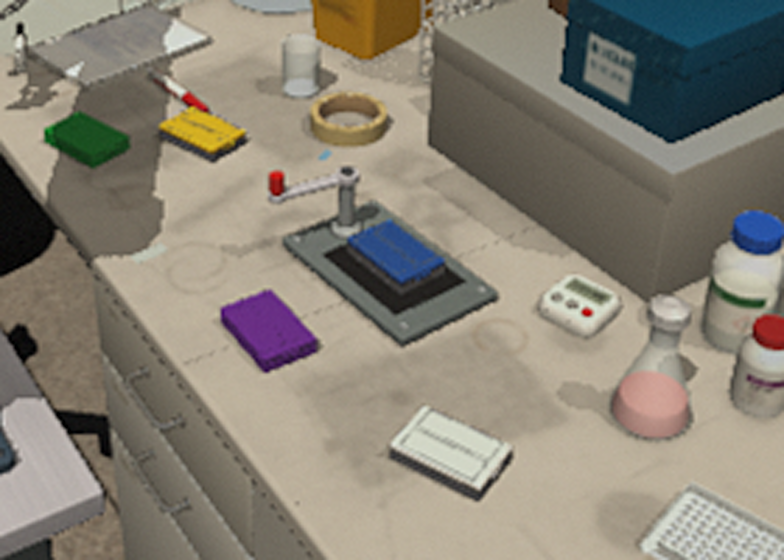

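```bash
python3 - <<'E'
from h import *
from scipy.spatial.transform import Rotation as Ro
g=dict(np.load("a_wrist.npz"))
c=-g["R"].T@g["t"]
p=np.array([0.1958218 , 0.48648216, 0.24107916]);Rt=Ro.from_euler('xyz',[-1.57050496,  0.00238282,  1.18799558]).as_matrix()
print(Rt.round(3)); print("cam in tool",Rt.T@(c-p)); print("cam R in tool",(g["R"]@Rt).round(3))
E
```

```text
[[ 0.374 -0.001 -0.928]
 [ 0.928 -0.002  0.374]
 [-0.002 -1.     0.   ]]
cam in tool [-0.00055439 -0.13056377  0.07267339]
cam R in tool [[ 1.    -0.002 -0.001]
 [-0.002 -0.287 -0.958]
 [ 0.001  0.958 -0.287]]
```

```bash
cat > plan.py <<'E'
import sys,numpy as np
from scipy.spatial.transform import Rotation as Ro
from station import env
def plan(x,y,z,yawdeg,n):
    o=env.get_obs();p=np.array(o["position"]);R=Ro.from_euler('xyz',o["eef_rot"])
    Rt=Ro.from_euler('xyz',[-np.pi/2,0,np.radians(yawdeg)])
    dp=(np.array([x,y,z])-p)/n
    rv=(R.inv()*Rt).as_rotvec()/n
    print("from",p.round(4),np.degrees(o["eef_rot"]).round(2),"rot/row",rv.round(4).tolist())
    P=[]
    for i in range(n):
        P.append((R.as_matrix().T@dp*100).round(2).tolist()); R=R*Ro.from_rotvec(rv)
    print(P)
if __name__=="__main__":
    a=[float(v) for v in sys.argv[1:]]; plan(*a[:4],int(a[4]))
E
python3 plan.py .424 -.29 .2 24 15
```

```text
from [0.1959 0.4866 0.2414] [-89.99   0.1   68.07] rot/row [0.0, 0.0513, -0.0001]
[[-4.23, 0.28, -3.34], [-4.06, 0.28, -3.56], [-3.87, 0.28, -3.76], [-3.67, 0.28, -3.95], [-3.46, 0.28, -4.14], [-3.25, 0.28, -4.31], [-3.02, 0.28, -4.47], [-2.79, 0.28, -4.62], [-2.55, 0.28, -4.76], [-2.3, 0.28, -4.88], [-2.05, 0.28, -4.99], [-1.79, 0.28, -5.09], [-1.53, 0.28, -5.18], [-1.26, 0.28, -5.25], [-0.99, 0.28, -5.3]]
```

Request:
send_rows(
  delta_rot=[
    [0, 0.051, 0],
    [0, 0.051, 0],
    [0, 0.051, 0],
    [0, 0.051, 0],
    [0, 0.051, 0],
    [0, 0.051, 0],
    [0, 0.051, 0],
    [0, 0.051, 0],
    [0, 0.051, 0],
    [0, 0.051, 0],
    [0, 0.051, 0],
    [0, 0.051, 0],
  ],
  delta_pos=[
    [-4.2, 0.2, -3.3],
    [-4.1, 0.2, -3.6],
    [-3.9, 0.2, -3.8],
    [-3.7, 0.2, -3.9],
    [-3.5, 0.2, -4.1],
    [-3.2, 0.2, -4.3],
    [-3, 0.2, -4.5],
    [-2.8, 0.2, -4.6],
    [-2.5, 0.2, -4.8],
    [-2.3, 0.2, -4.9],
    [-2, 0.2, -5],
    [-1.8, 0.2, -5.1],
  ],
  grip=[-1, -1, -1, -1, -1, -1, -1, -1, -1, -1, -1, -1],
)

```text
t: 1.65
position: [0.3793, -0.152, 0.2145]
eef_rot: [-1.576, 0.0, 0.564]
ft_force: [1.2, 0.5, 0.1]
opening: 0.0856
```

```bash
python3 plan.py .424 -.29 .2 24 6
```

```text
from [ 0.3793 -0.152   0.2145] [-9.032e+01  1.000e-02  3.231e+01] rot/row [0.0009, 0.0242, 0.0]
[[-0.6, 0.26, -2.34], [-0.54, 0.25, -2.35], [-0.49, 0.25, -2.37], [-0.43, 0.25, -2.38], [-0.37, 0.25, -2.39], [-0.31, 0.24, -2.4]]
```

Request:
send_rows(
  delta_rot=[
    [0.002, 0.048, 0],
    [0.002, 0.048, 0],
    [0.002, 0.048, 0],
    [0, 0, 0],
  ],
  delta_pos=[
    [-1.1, 0.5, -4.7],
    [-1, 0.5, -4.7],
    [-0.7, 0.5, -4.8],
    [0, 0, 0],
  ],
  grip=[-1, -1, -1, -1],
)

```text
t: 2.15
position: [0.4246, -0.2975, 0.1964]
eef_rot: [-1.567, 0.001, 0.409]
ft_force: [0.2, 0.9, 0.0]
opening: 0.0851
```

```bash
python3 - <<'E'
from station import env
from h import *
o=env.get_obs();print(o["t"],o["position"],np.degrees(o["eef_rot"]),o["joint_positions"].round(2))
g=env.grab_frame("wrist");np.savez("b.npz",**g);cv2.imwrite("pics/b.png",g["frame"])
H=hsv(g)
for o in blob(g,inr(H,(0,0,170),(180,50,255)),.02): print(o)
E
```

```text
2.15 [ 0.42463283 -0.2974845   0.19641156] [-8.97703663e+01  4.68767565e-02  2.34133212e+01] [-0.74  0.03 -0.01  1.53  0.    0.42]
```

View pics/b.png

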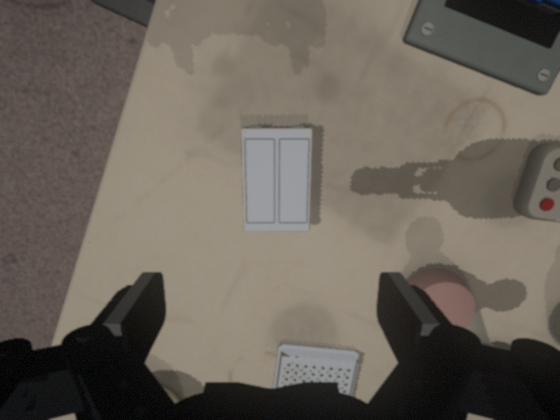

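The wrist view shows the white case centred at (277,180), 68×102 px, nearly square to the jaws. I'll segment by its neutral colour.

```bash
cat >> h.py <<'E'
def lab(g): return cv2.cvtColor(g["frame"],cv2.COLOR_BGR2LAB)
def rects(g,mask,z,minarea=1000,show=None,close=5):
    m=cv2.morphologyEx((mask>0).astype(np.uint8),cv2.MORPH_CLOSE,np.ones((close,close)))
    m=cv2.morphologyEx(m,cv2.MORPH_OPEN,np.ones((5,5)))
    cs,_=cv2.findContours(m,cv2.RETR_EXTERNAL,cv2.CHAIN_APPROX_NONE)
    for c in cs:
        if cv2.contourArea(c)<minarea: continue
        P=ray(g,c[:,0,:],z)[:,:2]*1000
        (cx,cy),(w,h),a=cv2.minAreaRect(P.astype(np.float32))
        if w>h: w,h,a=h,w,a+90
        (ux,uy)=c[:,0].mean(0)
        print("px",round(ux),round(uy),"ctr mm",round(cx,1),round(cy,1),"size",round(w,1),round(h,1),"short-axis deg",round(((a+90)%180)-90,2))
        if show is not None: cv2.polylines(show,[c],True,(0,0,255),1)
E
python3 - <<'E'
from h import *
g=dict(np.load("b.npz"));L=lab(g)
for uv in [(260,180),(293,180),(277,130),(245,180),(200,180),(330,100)]: print(uv,L[uv[1],uv[0]])
s=g["frame"].copy()
rects(g,L[...,2]<129,.02,show=s)
cv2.imwrite("pics/b2.png",s[80:380,130:430])
E
```

```text
(260, 180) [163 128 125]
(293, 180) [163 129 125]
(277, 130) [162 127 128]
(245, 180) [142 128 127]
(200, 180) [152 129 138]
(330, 100) [128 129 136]
px 283 381 ctr mm 506.2 -463.2 size 131.9 596.3 short-axis deg -66.65
px 276 179 ctr mm 425.9 -288.6 size 55.6 87.1 short-axis deg 23.35
px 513 15 ctr mm 539.3 -104.5 size 31.3 82.2 short-axis deg -66.65
```

View pics/b2.png

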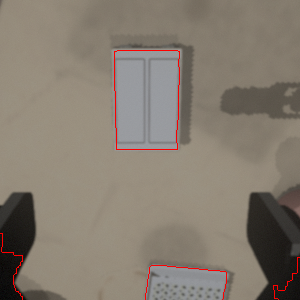

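```bash
cat >> h.py <<'E'
def boxfit(g,mask,z,near,show=None,close=5,lim=0.22):
    """fit 4 side lines to contour nearest pixel 'near'; returns centre mm, size, short-axis angle"""
    m=cv2.morphologyEx((mask>0).astype(np.uint8),cv2.MORPH_CLOSE,np.ones((close,close)))
    m=cv2.morphologyEx(m,cv2.MORPH_OPEN,np.ones((5,5)))
    U=cv2.resize(m*255,None,fx=4,fy=4,interpolation=cv2.INTER_LINEAR)
    cs,_=cv2.findContours((U>127).astype(np.uint8),cv2.RETR_EXTERNAL,cv2.CHAIN_APPROX_NONE)
    cs=[c for c in cs if cv2.contourArea(c)>16*800]
    c=min(cs,key=lambda c:np.hypot(*( (c[:,0].min(0)+c[:,0].max(0))/8-near)))
    uv=(c[:,0]+.5)/4-.5
    P=ray(g,uv,z)[:,:2]*1000
    (cx,cy),(w,h),a=cv2.minAreaRect(P.astype(np.float32))
    if w>h: w,h,a=h,w,a+90
    a=np.radians(((a+90)%180)-90)
    ex=np.array([np.cos(a),np.sin(a)]);ey=np.array([-ex[1],ex[0]])
    q=(P-[cx,cy])@np.c_[ex,ey]
    L=[]
    for k,sg,half,oth in [(0,-1,w/2,h/2),(0,1,w/2,h/2),(1,-1,h/2,w/2),(1,1,h/2,w/2)]:
        s=(abs(q[:,k]-sg*half)<5)&(abs(q[:,1-k])<.75*oth)
        f=cv2.fitLine(q[s].astype(np.float32),cv2.DIST_HUBER,0,.01,.01).ravel()
        d=f[:2]*np.sign(f[1-k]); t=-f[3-k]/d[1-k]
        L.append((f[2+k]+t*d[k], np.degrees(d[k]/d[1-k]) ))
    ctr=np.array([cx,cy])+ex*(L[0][0]+L[1][0])/2+ey*(L[2][0]+L[3][0])/2
    # slopes: k=0 sides run along ey: tilt d[x]/d[y] -> rotation -; k=1: +
    A=np.degrees(a)+np.array([-L[0][1],-L[1][1],L[2][1],L[3][1]])
    print("ctr",ctr.round(2),"size",round(L[1][0]-L[0][0],1),round(L[3][0]-L[2][0],1),"side angles",A.round(2))
    if show is not None: cv2.polylines(show,[np.round(uv).astype(int)],True,(0,0,255),1)
    return ctr,A
E
python3 - <<'E'
from h import *
g=dict(np.load("b.npz"));L=lab(g)
b=cv2.GaussianBlur(L[...,2],(3,3),0)
for th in (130,132,134): boxfit(g,b<th,.02,(277,178))
d=g["depth"]; K=g["intrinsics"]
print(d[180,225:335:5])
# world heights
v,u=np.mgrid[0:420,0:560]; C=np.stack([(u-K[0,2])/K[0,0]*d,(v-K[1,2])/K[1,1]*d,d],-1)-g["t"]; W=C@g["R"]
print((W[180,225:335:5,2]*1000).round(1)); 
boxfit(g,(W[...,2]>.011)&(d>0),.02,(277,178))
E
```

```text
ctr [ 425.84 -288.67] size 55.7 87.8 side angles [23.34 23.2  23.35 23.35]
ctr [ 426.   -288.68] size 57.2 89.5 side angles [23.53 23.32 23.35 23.35]
ctr [ 427.8  -286.32] size 63.9 92.4 side angles [23.56 25.5  23.35 22.55]
[0.3338271  0.33506337 0.3339998  0.33513984 0.31360444 0.
 0.3137718  0.313175   0.3139873  0.31338474 0.31414786 0.3144334
 0.31410253 0.312976   0.31400272 0.31254956 0.31291956 0.31480435
 0.33386898 0.33529553 0.3343044  0.33322918]
[ -1.   -2.3  -1.2  -2.3  18.8 327.1  18.7  19.3  18.5  19.1  18.3  18.
  18.4  19.5  18.5  19.9  19.5  17.7  -1.1  -2.5  -1.5  -0.4]
ctr [ 425.6  -288.62] size 59.2 91.9 side angles [23.68 23.4  23.35 25.49]
```

Depth gives 59.2×91.9 mm at (425.6, −288.6), which matches the case's stated size. Descending onto it.

```bash
python3 plan.py .4256 -.2886 .06 23.4 3
```

```text
from [ 0.4244 -0.296   0.1972] [-8.975e+01  2.000e-02  2.350e+01] rot/row [-0.0014, 0.0006, -0.0001]
[[0.14, 4.57, 0.19], [0.14, 4.57, 0.2], [0.14, 4.57, 0.2]]
```

Request:
send_rows(
  delta_rot=[
    [-0.002, 0.001, 0],
    [-0.002, 0, 0],
    [0, 0, 0],
    [0, 0, 0],
  ],
  delta_pos=[
    [0.14, 4.5, 0.2],
    [0.14, 4.5, 0.2],
    [0.14, 3.5, 0.2],
    [0, 0, 0],
  ],
  grip=[-1, -1, -1, -1],
)

```text
t: 2.7
position: [0.4257, -0.2848, 0.0715]
eef_rot: [-1.572, -0.001, 0.414]
ft_force: [0.3, 0.3, 0.6]
opening: 0.0855
```

```bash
python3 plan.py .4256 -.2886 .013 23.4 3;  python3 - <<'E'
from station import env
from h import *
g=env.grab_frame("scene");cv2.imwrite("pics/c.png",cv2.resize(g["frame"][230:400,200:440],None,fx=3,fy=3))
E
```

```text
from [ 0.4257 -0.2848  0.0715] [-9.006e+01 -8.000e-02  2.369e+01] rot/row [0.0004, 0.0017, 0.0005]
[[-0.06, 1.95, -0.11], [-0.06, 1.95, -0.11], [-0.06, 1.95, -0.12]]
```

View pics/c.png

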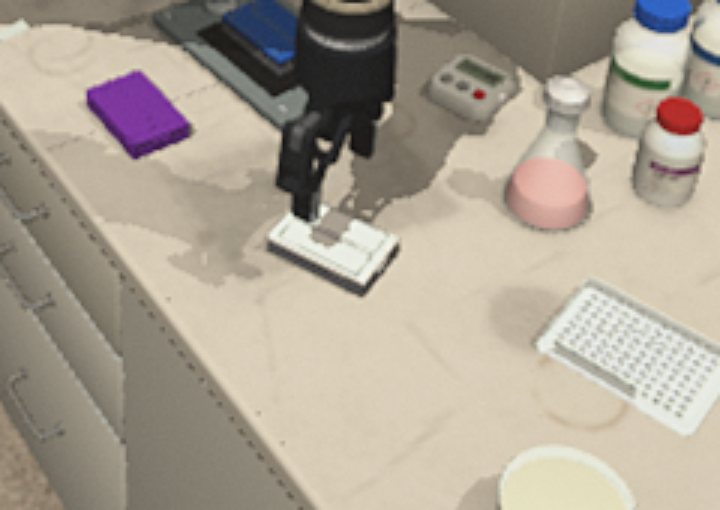

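Request:
send_rows(
  delta_rot=[
    [0, 0.005, 0],
    [0, 0, 0],
    [0, 0, 0],
    [0, 0, 0],
  ],
  delta_pos=[
    [-0.1, 1.9, -0.3],
    [0, 1.9, 0],
    [0, 1.4, 0],
    [0, 0, 0],
  ],
  grip=[-1, -1, -1, -1],
)

```text
t: 3.25
position: [0.4317, -0.2927, 0.0258]
eef_rot: [-1.587, -0.008, 0.409]
ft_force: [-0.1, 0.1, 0.0]
opening: 0.0854
```

```bash
python3 plan.py .4256 -.2886 .013 23.4 1
```

```text
from [ 0.4317 -0.2927  0.0258] [-90.9   -0.47  23.44] rot/row [0.0157, 0.0006, 0.0083]
[[-0.4, 1.26, 0.63]]
```

```bash
python3 - <<'E'
from station import env
o=env.get_obs()
for k,v in o.items(): print(k,v)
E
```

```text
t 3.25
joint_positions [-7.24930257e-01  8.73113430e-02 -2.95447557e-01  1.17026343e+00
  8.38191980e-04  4.36914449e-01]
joint_velocities [ 0.00074511 -0.01347021  0.02796182 -0.00105158  0.0013582   0.00235288]
tau [-2.40843894e-02 -3.37127888e+01  3.05017304e+01 -2.96352245e-01
  1.82823169e-03  5.18151819e-05]
position [ 0.43166006 -0.29266282  0.02575457]
eef_rot [-1.58654639 -0.00828002  0.40902428]
ft_force [-0.09180712  0.08159046  0.04282819]
torque [-0.02426778  0.00545145 -0.00366978]
opening 0.08539722762439307
```

Request:
send_rows(
  delta_rot=[
    [0.016, 0, 0.008],
    [0, 0, 0],
  ],
  delta_pos=[
    [-0.4, 0, 0.65],
    [0, 0, 0],
  ],
  grip=[-1, -1],
)

```text
t: 3.5
position: [0.4257, -0.2888, 0.027]
eef_rot: [-1.571, -0.001, 0.409]
ft_force: [-0.8, 0.1, 0.6]
opening: 0.0856
```

```bash
python3 plan.py .4256 -.2886 .013 23.4 1
```

```text
from [ 0.4257 -0.2888  0.027 ] [-9.003e+01 -3.000e-02  2.342e+01] rot/row [0.0006, 0.0004, 0.0005]
[[-0.0, 1.4, 0.02]]
```

Request:
send_rows(
  delta_rot=[
    [0, 0, 0],
    [0, 0, 0],
    [0, 0, 0],
  ],
  delta_pos=[
    [0, 0.8, 0],
    [0, 0.6, 0],
    [0, 0, 0],
  ],
  grip=[-1, -1, -1],
)

```text
t: 3.88
position: [0.4263, -0.2893, 0.0129]
eef_rot: [-1.573, -0.001, 0.409]
ft_force: [-0.6, 0.3, 0.1]
opening: 0.085
```

```bash
python3 plan.py .4256 -.2886 .013 23.4 1;python3 - <<'E'
from station import env
from h import *
g=env.grab_frame("wrist");cv2.imwrite("pics/d.png",g["frame"]);np.savez("d.npz",**g)
E
```

```text
from [ 0.4263 -0.2893  0.0129] [-9.013e+01 -8.000e-02  2.342e+01] rot/row [0.0022, 0.0003, 0.0013]
[[-0.03, -0.01, 0.09]]
```

View pics/d.png

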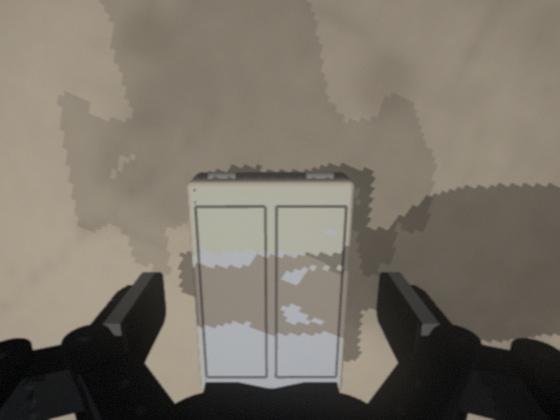

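The case spans columns 190–353 between fingers at 165 and 378, so it is well centred. Closing.

Request:
send_rows(
  delta_rot=[
    [0, 0, 0],
    [0, 0, 0],
    [0, 0, 0],
    [0, 0, 0],
    [0, 0, 0],
  ],
  delta_pos=[
    [0, 0, 0],
    [0, 0, 0],
    [0, 0, 0],
    [0, 0, 0],
    [0, 0, 0],
  ],
  grip=[0, 0.3, 1, 1, 1],
)

```text
t: 4.55
position: [0.4268, -0.2897, 0.0138]
eef_rot: [-1.574, -0.002, 0.409]
ft_force: [-0.2, 0.2, -1.3]
opening: 0.0586
```

Request:
send_rows(
  delta_rot=[
    [0, 0, 0],
    [0, 0, 0],
  ],
  delta_pos=[
    [0, -0.5, 0],
    [0, -0.5, 0],
  ],
  grip=[1, 1],
)

```text
t: 4.8
position: [0.4262, -0.2892, 0.0235]
eef_rot: [-1.573, -0.001, 0.409]
ft_force: [0.4, 0.2, -0.5]
opening: 0.0585
```

```bash
python3 - <<'E'
from station import env
from h import *
g=env.grab_frame("wrist");cv2.imwrite("pics/e.png",g["frame"]);np.savez("e.npz",**g)
g=env.grab_frame("scene");cv2.imwrite("pics/e2.png",cv2.resize(g["frame"][230:400,200:440],None,fx=3,fy=3))
E
```

```text
(no output)
```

View pics/e.png

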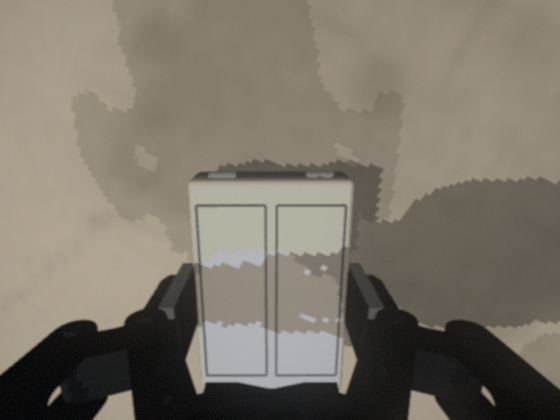

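View pics/e2.png

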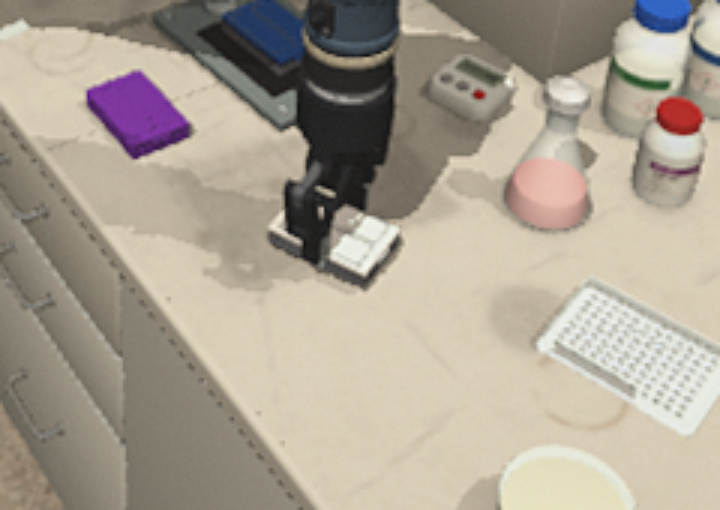

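The white case is gripped and lifted, opening 58.5 mm. Next I'll raise it and view blue with the case in hand.

```bash
python3 plan.py .532 -.12 .2 4.5 7
```

```text
from [ 0.4267 -0.2897  0.0242] [-90.19  -0.1   23.42] rot/row [0.0004, 0.0472, 0.0003]
[[2.35, -2.51, 1.62], [2.27, -2.51, 1.73], [2.18, -2.51, 1.83], [2.09, -2.51, 1.94], [2.0, -2.51, 2.03], [1.9, -2.51, 2.13], [1.8, -2.51, 2.21]]
```

Request:
send_rows(
  delta_rot=[
    [0, 0, 0],
    [0, 0, 0],
    [0, 0.047, 0],
    [0, 0.047, 0],
    [0, 0.047, 0],
    [0, 0.047, 0],
    [0, 0.047, 0],
    [0, 0.047, 0],
    [0, 0.047, 0],
    [0, 0, 0],
  ],
  delta_pos=[
    [0, -2.5, 0],
    [0, -4, 0],
    [2.3, -3.5, 1.6],
    [2.3, -3, 1.7],
    [2.2, -2.5, 1.8],
    [2.1, -2, 1.9],
    [2, 0, 2],
    [1.9, 0, 2.1],
    [1.8, 0, 2.2],
    [0, 0, 0],
  ],
  grip=[1, 1, 1, 1, 1, 1, 1, 1, 1, 1],
)

```text
t: 6.15
position: [0.5371, -0.1175, 0.2066]
eef_rot: [-1.574, -0.007, 0.067]
ft_force: [0.2, -0.9, -0.6]
opening: 0.0584
```

```bash
python3 plan.py .532 -.12 .2 4.5 1; python3 - <<'E'
from station import env
from h import *
g=env.grab_frame("wrist");cv2.imwrite("pics/f.png",g["frame"]);np.savez("f.npz",**g)
E
```

```text
from [ 0.5371 -0.1175  0.2066] [-90.18  -0.41   3.83] rot/row [0.0031, -0.0117, 0.0072]
[[-0.53, 0.66, -0.22]]
```

View pics/f.png

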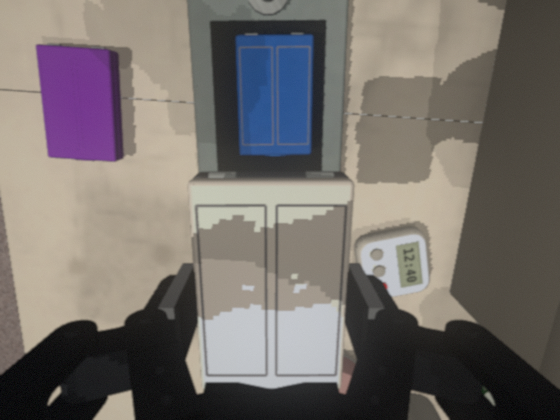

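```bash
cat >> h.py <<'E'
def world(g):
    d=g["depth"];K=g["intrinsics"];v,u=np.mgrid[0:420,0:560]
    C=np.stack([(u-K[0,2])/K[0,0]*d,(v-K[1,2])/K[1,1]*d,d],-1)-g["t"]
    W=C@g["R"]; W[d<=0]=np.nan; return W
E
python3 - <<'E'
from h import *
from station import env
from scipy.spatial.transform import Rotation as Ro
g=dict(np.load("f.npz"));H=hsv(g);W=world(g);s=g["frame"].copy()
print("blue top z",np.nanmedian(W[50:140,250:300,2]),"held top",np.nanmedian(W[200:240,215:335,2]),"bench",np.nanmedian(W[150:200,60:150,2]))
o=env.get_obs();p=o["position"];R=Ro.from_euler('xyz',o["eef_rot"]);print(p,np.degrees(o["eef_rot"]))
bm=inr(H,(105,110,40),(125,255,255))
zt=float(np.nanmedian(W[50:140,250:300,2]))
c1,A1=boxfit(g,bm,.036,(275,95),show=s)
c2,A2=boxfit(g,(W[...,2]>.026)&(W[...,2]<.06),.036,(275,95),show=s)
L=lab(g)
for c in (c1,c2): print("blue in tool mm",(R.as_matrix().T@(np.r_[c/1000,.036]-p)*1000).round(2))
# held case: front edge rows and sides
m=(W[...,2]>.19)&(W[...,2]<.23); 
cs,_=cv2.findContours(m.astype(np.uint8),cv2.RETR_EXTERNAL,cv2.CHAIN_APPROX_NONE);c=max(cs,key=cv2.contourArea);cv2.polylines(s,[c],True,(0,255,0),1)
zt=p[2]-.0138+.02
cols=[(u,np.where(m[:,u])[0].min()-.5) for u in range(205,340,15)]
Q=(ray(g,cols,zt)-p)@R.as_matrix()*1000; print("front edge tool z",Q[:,2].round(1),"y",Q[0,1])
for v in (190,210,230,250):
    u=np.where(m[v,150:400])[0]+150; Q=(ray(g,[(u.min()-.5,v),(u.max()+.5,v)],zt)-p)@R.as_matrix()*1000; print(v,u.min(),u.max(),Q[:,0].round(1),Q[:,0].mean().round(2))
cv2.imwrite("pics/f2.png",cv2.resize(s[0:320,150:400],None,fx=1.8,fy=1.8))
E
```

```text
blue top z 0.03490778238106907 held top 0.21179951418377338 bench -0.001463598772670598
[ 0.53663903 -0.11832513  0.20665309] [-90.2046199   -0.39238854   3.77168492]
ctr [536.43 -41.24] size 60.1 91.1 side angles [4.64 4.21 3.78 4.24]
ctr [536.19 -41.33] size 59.1 91.1 side angles [4.46 4.2  4.01 4.46]
blue in tool mm [  3.69 170.41  77.54]
blue in tool mm [  3.45 170.41  77.47]
front edge tool z [50.4 50.7 50.7 50.3 50.3 50.3 50.3 50.6 50.6] y -6.532125096519682
190 188 353 [-28.7  29.8] 0.53
210 189 352 [-28.8  29.9] 0.53
230 191 350 [-28.6  29.7] 0.52
250 192 349 [-28.7  29.8] 0.52
```

View pics/f2.png

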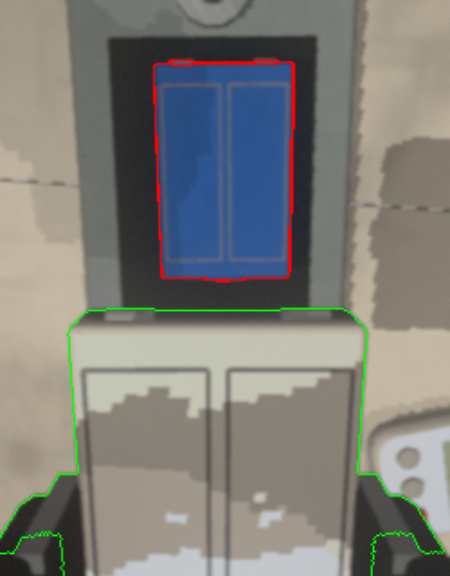

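```bash
cat > held.py <<'E'
from h import *
from scipy.spatial.transform import Rotation as Ro
def held(g,p,R,off,chan="V"):
    """front (top) edge of held case from brightness profile; and sides, tool mm"""
    im=cv2.GaussianBlur(hsv(g)[...,2],(1,3),0).astype(float)
    zt=p[2]-off+.02
    gr=im[3:]-im[:-3]  # row r -> edge at r+1.5
    cols=[]
    for u in range(205,340,5):
        r=160+np.argmax(gr[160:195,u]); cols.append((u,r+1.5))
    Q=(ray(g,cols,zt)-p)@R*1000
    print("top front rows",[c[1] for c in cols][::3],"tool z med",np.median(Q[:,2]).round(2),"slope deg",np.degrees(np.polyfit(Q[:,0],Q[:,2],1)[0]).round(2))
    return np.median(Q[:,2])
E
python3 - <<'E'
from held import *
g=dict(np.load("f.npz"))
p=np.array([ 0.53663903,-0.11832513,0.20665309]);R=Ro.from_euler('xyz',np.radians([-90.2046199,-0.39238854,3.77168492])).as_matrix()
held(g,p,R,.0138)
im=hsv(g)[...,2]; print(im[165:200,250].tolist())
zb=p[2]-.0138
print("bottom front z",((ray(g,[(270,171.5)],zb)-p)@R*1000).round(1))
E
```

```text
top front rows [np.float64(180.5), np.float64(180.5), np.float64(180.5), np.float64(180.5), np.float64(180.5), np.float64(180.5), np.float64(180.5), np.float64(180.5), np.float64(180.5)] tool z med 47.13 slope deg -0.11
[54, 55, 56, 55, 57, 55, 59, 64, 62, 64, 67, 70, 81, 95, 108, 126, 149, 169, 180, 188, 193, 194, 196, 196, 196, 194, 196, 197, 195, 197, 197, 197, 196, 196, 197]
bottom front z [[ 0.3 13.6 46.6]]
```

Request:
send_rows(
  delta_rot=[
    [0.003, -0.009, 0.007],
    [0, 0, 0],
    [0, 0, 0],
  ],
  delta_pos=[
    [0.3, 2, 0],
    [0, 1.5, 0],
    [0, 0, 0],
  ],
  grip=[1, 1, 1],
)

```text
t: 6.58
position: [0.5384, -0.1199, 0.1679]
eef_rot: [-1.571, 0.003, 0.073]
ft_force: [-0.6, 0.7, -0.9]
opening: 0.0584
```

```bash
cat >> held.py <<'E'
Ri=Ro.from_euler('xyz',[-1.57050496,0.00238282,1.18799558]).as_matrix()
_g=np.load("a_wrist.npz")
RCT=_g["R"]@Ri; CT=Ri.T@(-_g["R"].T@_g["t"]-np.array([0.1958218,0.48648216,0.24107916]))
def tool(g):
    Rt=g["R"].T@RCT; return -g["R"].T@g["t"]-Rt@CT, Rt
E
cat > look.py <<'E'
import sys
from held import *
from station import env
def look(name,off,ztop,lo,hi,near,hs=None):
    g=env.grab_frame("wrist");cv2.imwrite(f"pics/{name}.png",g["frame"]);np.savez(name+".npz",**g)
    p,R=tool(g);W=world(g);print("tool",p.round(4),np.degrees(Ro.from_matrix(R).as_euler('xyz')).round(2), "obs",env.get_obs()["position"].round(4))
    res=[]
    if hs: res.append(boxfit(g,inr(hsv(g),*hs),ztop,near))
    res.append(boxfit(g,(W[...,2]>lo)&(W[...,2]<hi),ztop,near))
    for c,A in res: print("in tool",((np.r_[c/1000,ztop]-p)@R*1000).round(2))
    if off is not None: held(g,p,R,off)
    return g
E
python3 - <<'E'
from look import *
look("g",.0138,.036,.026,.06,(270,90),((105,110,40),(125,255,255)))
E
```

```text
tool [ 0.5388 -0.12    0.1676] [-89.95   0.26   4.2 ] obs [ 0.5386 -0.12    0.1685]
ctr [536.48 -41.34] size 60.2 91.3 side angles [4.67 4.53 4.17 4.61]
ctr [536.24 -41.45] size 59.1 91.2 side angles [4.45 4.39 4.56 4.91]
in tool [  4.   131.68  78.55]
in tool [  3.76 131.68  78.45]
top front rows [np.float64(180.5), np.float64(180.5), np.float64(180.5), np.float64(180.5), np.float64(180.5), np.float64(180.5), np.float64(180.5), np.float64(180.5), np.float64(180.5)] tool z med 46.38 slope deg -0.01
```

View pics/g.png

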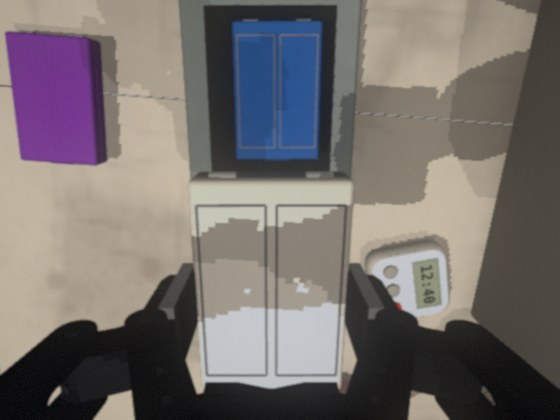

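Request:
send_rows(
  delta_rot=[
    [0, -0.004, -0.004],
    [0, 0, 0],
    [0, 0, 0],
    [0, 0, 0],
  ],
  delta_pos=[
    [0.2, 0.5, 3],
    [0.1, 1.5, 3],
    [0, 2, 1.7],
    [0, 0, 0],
  ],
  grip=[1, 1, 1, 1],
)

```text
t: 7.12
position: [0.5363, -0.0434, 0.129]
eef_rot: [-1.573, -0.004, 0.074]
ft_force: [-0.6, -0.8, -1.9]
opening: 0.0584
```

```bash
python3 plan.py .5358 -.0421 .065 4.45 2
```

```text
from [ 0.5363 -0.0434  0.129 ] [-90.12  -0.25   4.23] rot/row [0.0011, -0.0019, 0.0022]
[[-0.04, 3.2, 0.08], [-0.03, 3.2, 0.07]]
```

Request:
send_rows(
  delta_rot=[
    [0.002, -0.004, 0.004],
    [0, 0, 0],
    [0, 0, 0],
    [0, 0, 0],
  ],
  delta_pos=[
    [-0.05, 2.5, 0.1],
    [0, 2.5, 0],
    [0, 1.4, 0],
    [0, 0, 0],
  ],
  grip=[1, 1, 1, 1],
)

```text
t: 7.62
position: [0.5397, -0.0466, 0.0689]
eef_rot: [-1.575, -0.009, 0.075]
ft_force: [-0.4, -0.1, -0.7]
opening: 0.0585
```

```bash
python3 plan.py .5358 -.0421 .051 4.45 1;python3 plan.py .5358 -.0421 .051 4.45 1
```

```text
from [ 0.5397 -0.0466  0.0689] [-90.27  -0.5    4.31] rot/row [0.0047, -0.0025, 0.0087]
[[-0.37, 1.79, 0.49]]
from [ 0.5397 -0.0466  0.0689] [-90.27  -0.5    4.31] rot/row [0.0047, -0.0025, 0.0087]
[[-0.37, 1.79, 0.49]]
```

Request:
send_rows(
  delta_rot=[
    [0.005, -0.002, 0.009],
    [0, 0, 0],
  ],
  delta_pos=[
    [-0.37, 0.7, 0.5],
    [0, 0, 0],
  ],
  grip=[1, 1],
)

```text
t: 7.88
position: [0.5368, -0.0425, 0.0636]
eef_rot: [-1.571, -0.002, 0.076]
ft_force: [-0.5, -0.3, -1.3]
opening: 0.0586
```

```bash
python3 plan.py .5358 -.0421 .0515 4.45 1; python3 - <<'E'
from station import env
from h import *
for n in ("scene","side"):
    g=env.grab_frame(n)
    X=np.array([.536,-.042,.05]);u,v=proj(g,X)[0].astype(int)
    cv2.imwrite(f"pics/h_{n}.png",cv2.resize(g["frame"][max(v-60,0):v+60,max(u-80,0):u+80],None,fx=4.5,fy=4.5,interpolation=cv2.INTER_CUBIC))
E
```

```text
from [ 0.5368 -0.0425  0.0636] [-90.02  -0.12   4.38] rot/row [0.0003, -0.0012, 0.0021]
[[-0.1, 1.21, 0.04]]
```

View pics/h_scene.png

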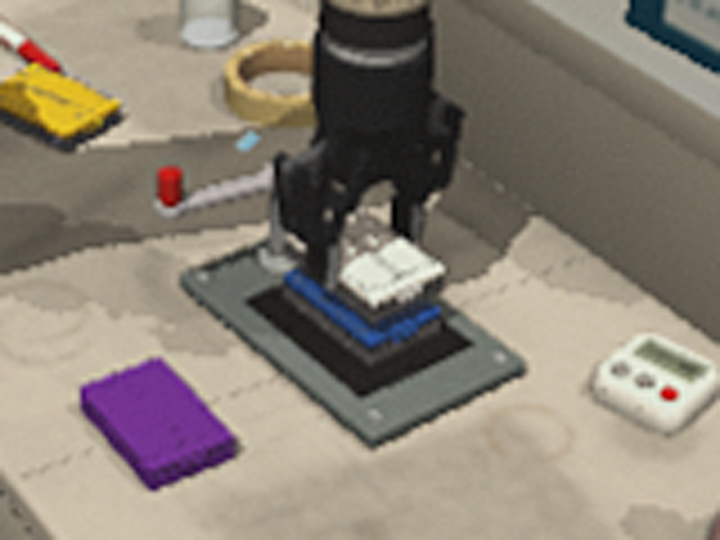

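View pics/h_side.png

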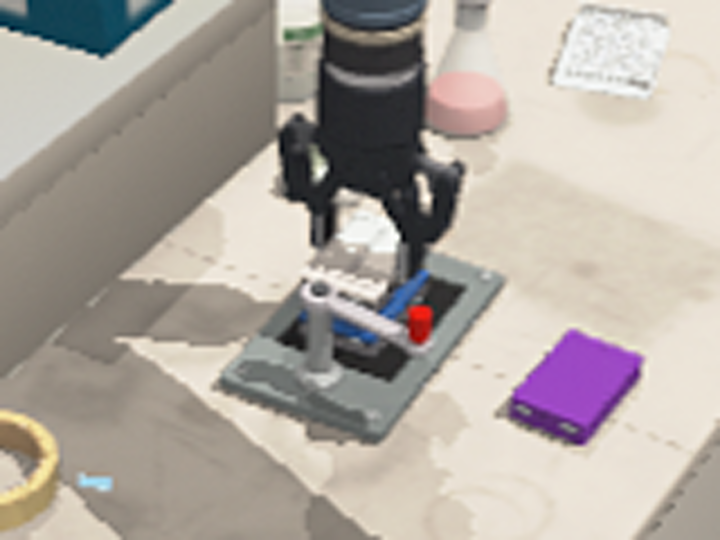

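White hovers about 14 mm above blue and looks aligned in both views. I'll lower it in small steps.

Request:
send_rows(
  delta_rot=[
    [0, -0.001, 0.002],
    [0, 0, 0],
  ],
  delta_pos=[
    [-0.12, 0.6, 0.1],
    [0, 0, 0],
  ],
  grip=[1, 1],
)

```text
t: 8.22
position: [0.537, -0.0418, 0.0589]
eef_rot: [-1.572, -0.004, 0.078]
ft_force: [-0.3, -0.6, -1.4]
opening: 0.0583
```

```bash
python3 plan.py .5358 -.0421 .0515 4.45 1
```

```text
from [ 0.537  -0.0418  0.0589] [-90.09  -0.21   4.45] rot/row [0.0016, 0.0001, 0.0036]
[[-0.12, 0.74, -0.02]]
```

Request:
send_rows(
  delta_rot=[
    [0.002, 0, 0.004],
    [0, 0, 0.002],
  ],
  delta_pos=[
    [-0.2, 0.4, 0],
    [-0.05, 0, 0],
  ],
  grip=[1, 1],
)

```text
t: 8.48
position: [0.5343, -0.0419, 0.0546]
eef_rot: [-1.57, 0.003, 0.078]
ft_force: [-0.2, 1.5, -0.7]
opening: 0.0585
```

```bash
python3 plan.py .5358 -.0421 .0515 4.45 1
```

```text
from [ 0.5343 -0.0419  0.0546] [-89.97   0.16   4.46] rot/row [-0.0006, 0.0002, -0.0028]
[[0.15, 0.31, -0.03]]
```

Request:
send_rows(
  delta_rot=[
    [0, 0, -0.003],
    [0, 0, 0],
  ],
  delta_pos=[
    [0.15, 0.1, 0],
    [0, 0.1, 0],
  ],
  grip=[1, 1],
)

```text
t: 8.72
position: [0.5361, -0.0419, 0.0526]
eef_rot: [-1.57, -0.001, 0.078]
ft_force: [-0.2, -0.1, -1.6]
opening: 0.0584
```

```bash
python3 plan.py .5358 -.0421 .0515 4.45 1;python3 -c "
from station import env
print(env.get_obs()['ft_force'])"
```

```text
from [ 0.5361 -0.0419  0.0526] [-8.997e+01 -4.000e-02  4.460e+00] rot/row [-0.0005, 0.0002, 0.0007]
[[-0.03, 0.11, -0.02]]
[-0.23564737 -0.06159191 -1.61993029]
```

Position and orientation are good. Lowering in 1 mm steps until contact.

Request:
send_rows(
  delta_rot=[
    [0, 0, 0],
    [0, 0, 0],
  ],
  delta_pos=[
    [-0.03, 0.12, 0],
    [-0.02, 0.08, 0],
  ],
  grip=[1, 1],
)

```text
t: 8.98
position: [0.5356, -0.042, 0.0504]
eef_rot: [-1.57, -0.001, 0.078]
ft_force: [-0.5, -0.7, -1.3]
opening: 0.0581
```

```bash
python3 plan.py .5358 -.0421 .0495 4.45 1
```

```text
from [ 0.5356 -0.042   0.0504] [-8.998e+01 -4.000e-02  4.460e+00] rot/row [-0.0004, 0.0001, 0.0008]
[[0.02, 0.09, -0.02]]
```

Request:
send_rows(
  delta_rot=[
    [0, 0, 0],
    [0, 0, 0],
  ],
  delta_pos=[
    [0.01, 0.08, 0],
    [0, 0, 0],
  ],
  grip=[1, 1],
)

```text
t: 9.22
position: [0.5357, -0.0419, 0.0498]
eef_rot: [-1.57, -0.001, 0.078]
ft_force: [0.3, -0.4, -1.2]
opening: 0.0581
```

```bash
python3 plan.py .5358 -.0421 .0495 4.45 1
```

```text
from [ 0.5357 -0.0419  0.0498] [-8.998e+01 -5.000e-02  4.460e+00] rot/row [-0.0004, 0.0001, 0.0009]
[[0.01, 0.03, -0.02]]
```

Request:
send_rows(
  delta_rot=[
    [0, 0, 0],
    [0, 0, 0],
  ],
  delta_pos=[
    [0.01, 0.08, 0],
    [0, 0, 0],
  ],
  grip=[1, 1],
)

```text
t: 9.48
position: [0.5359, -0.0419, 0.0497]
eef_rot: [-1.571, -0.001, 0.078]
ft_force: [-0.2, -0.1, -0.6]
opening: 0.0583
```

Request:
send_rows(
  delta_rot=[
    [0, 0, 0],
  ],
  delta_pos=[
    [0, 0.06, 0],
  ],
  grip=[1],
)

```text
t: 9.6
position: [0.536, -0.0419, 0.0496]
eef_rot: [-1.571, -0.002, 0.078]
ft_force: [-2.7, 0.7, 4.7]
opening: 0.0584
```

Contact at 4.7 N, at the predicted height. Releasing gently.

Request:
send_rows(
  delta_rot=[
    [0, 0, 0],
    [0, 0, 0],
    [0, 0, 0],
    [0, 0, 0],
  ],
  delta_pos=[
    [0, 0, 0],
    [0, 0, 0],
    [0, 0, 0],
    [0, 0, 0],
  ],
  grip=[-0.45, -0.55, -0.7, -1],
)

```text
t: 10.1
position: [0.5363, -0.042, 0.049]
eef_rot: [-1.571, -0.002, 0.078]
ft_force: [0.4, -0.8, -0.5]
opening: 0.0854
```

Request:
send_rows(
  delta_rot=[
    [0, 0, 0],
    [0, 0, 0],
    [0, 0, 0],
  ],
  delta_pos=[
    [0, -0.5, 0],
    [0, -1.5, 0],
    [0, -1.5, 0],
  ],
  grip=[-1, -1, -1],
)

```text
t: 10.48
position: [0.5353, -0.0418, 0.0849]
eef_rot: [-1.57, 0.0, 0.078]
ft_force: [-0.4, 0.5, 0.8]
opening: 0.0853
```

```bash
python3 plan.py .5358 -.115 .19 4.45 3
```

```text
from [ 0.5353 -0.0418  0.0849] [-8.996e+01  2.000e-02  4.460e+00] rot/row [-0.0003, 0.0001, -0.0001]
[[-0.17, -3.51, -2.43], [-0.17, -3.5, -2.43], [-0.17, -3.5, -2.43]]
```

Request:
send_rows(
  delta_rot=[
    [0, 0, 0],
    [0, 0, 0],
    [0, 0, 0],
    [0, 0, 0],
  ],
  delta_pos=[
    [0, -4, -1],
    [0, -4, -3.3],
    [0, -2, -3.3],
    [0, 0, 0],
  ],
  grip=[-1, -1, -1, -1],
)

```text
t: 10.98
position: [0.5433, -0.1197, 0.1953]
eef_rot: [-1.574, -0.008, 0.08]
ft_force: [-0.1, 0.3, -0.5]
opening: 0.0856
```

```bash
python3 - <<'E'
from look import *
g=look("i",None,.056,.045,.08,(270,90))
W=world(g)
# right/left edges of blue visible? save zoom
cv2.imwrite("pics/i2.png",cv2.resize(g["frame"][0:210,180:380],None,fx=2.8,fy=2.8,interpolation=cv2.INTER_CUBIC))
E
```

```text
tool [ 0.5438 -0.1198  0.195 ] [-90.12  -0.41   4.57] obs [ 0.5429 -0.1185  0.1944]
ctr [536.04 -41.84] size 59.1 91.1 side angles [4.56 4.46 4.35 4.83]
in tool [ -2.55 138.86  78.68]
```

View pics/i2.png

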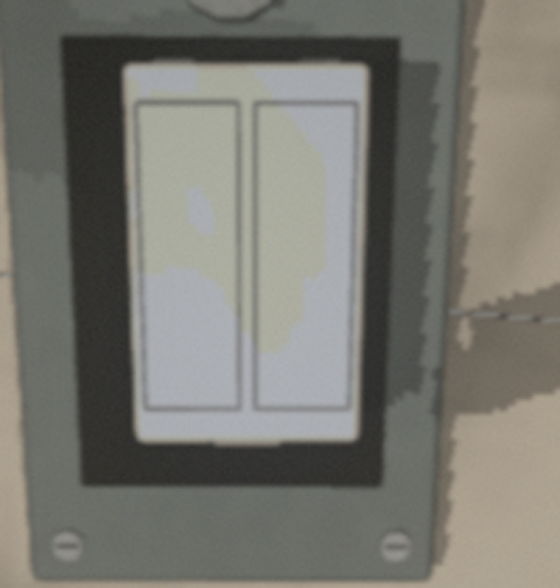

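White matches blue within about 0.4 mm and 0.1°. Now the yellow case.

```bash
python3 plan.py .483 .295 .2 17 9
```

```text
from [ 0.5429 -0.1185  0.1944] [-90.11  -0.4    4.64] rot/row [0.0003, -0.024, 0.0008]
[[-0.29, -0.07, 4.63], [-0.18, -0.07, 4.64], [-0.07, -0.07, 4.64], [0.04, -0.07, 4.64], [0.15, -0.07, 4.64], [0.26, -0.07, 4.63], [0.38, -0.07, 4.63], [0.49, -0.06, 4.62], [0.6, -0.06, 4.6]]
```

Request:
send_rows(
  delta_rot=[
    [0, -0.024, 0.004],
    [0, -0.024, 0.003],
    [0, -0.024, 0],
    [0, -0.024, 0],
    [0, -0.024, 0],
    [0, -0.024, 0],
    [0, -0.024, 0],
    [0, -0.024, 0],
    [0, -0.024, 0],
    [0, 0, 0],
  ],
  delta_pos=[
    [-0.3, -0.1, 4.6],
    [-0.2, -0.1, 4.6],
    [-0.1, -0.1, 4.6],
    [0, -0.1, 4.6],
    [0.15, -0.1, 4.6],
    [0.3, -0.1, 4.6],
    [0.4, -0.1, 4.6],
    [0.5, -0.1, 4.6],
    [0.6, 0, 4.6],
    [0, 0, 0],
  ],
  grip=[-1, -1, -1, -1, -1, -1, -1, -1, -1, -1],
)

```text
t: 12.28
position: [0.4692, 0.3121, 0.1968]
eef_rot: [-1.566, 0.013, 0.312]
ft_force: [0.2, -0.1, 0.6]
opening: 0.0855
```

```bash
python3 - <<'E'
from look import *
g=look("j",None,.02,.011,.06,(270,180),((22,110,90),(34,255,255)))
E
```

```text
tool [0.4696 0.312  0.1965] [-89.67   0.77  17.9 ] obs [0.4695 0.3106 0.1967]
ctr [487.33 308.74] size 57.4 89.5 side angles [18.37 18.39 18.12 17.92]
ctr [486.94 308.8 ] size 59.3 91.8 side angles [17.25 18.11 18.12 18.03]
in tool [ 18.24 176.25  -9.62]
in tool [ 17.89 176.25  -9.44]
```

View pics/j.png

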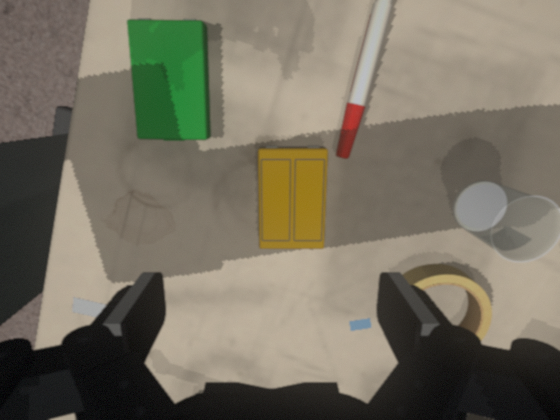

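Yellow is at (293,198) px: (487.1, 308.8) mm, 18.1°. The marker tip at (345,155) lies outside the finger paths.

```bash
python3 plan.py .4871 .3088 .06 18.15 3
```

```text
from [0.4695 0.3106 0.1967] [-89.77   0.75  17.8 ] rot/row [-0.0013, -0.0021, -0.0043]
[[0.6, 4.55, -0.25], [0.58, 4.55, -0.25], [0.56, 4.55, -0.25]]
```

Request:
send_rows(
  delta_rot=[
    [-0.002, -0.003, -0.007],
    [-0.002, -0.003, -0.006],
    [0, 0, 0],
    [0, 0, 0],
  ],
  delta_pos=[
    [0.9, 4.5, -0.3],
    [0.8, 4.5, -0.3],
    [0, 3.5, 0],
    [0, 0, 0],
  ],
  grip=[-1, -1, -1, -1],
)

```text
t: 12.82
position: [0.4863, 0.3069, 0.0688]
eef_rot: [-1.573, 0.001, 0.314]
ft_force: [-0.4, 0.5, -0.2]
opening: 0.0856
```

```bash
python3 plan.py .4871 .3088 .06 18.15 1
```

```text
from [0.4863 0.3069 0.0688] [-9.011e+01  3.000e-02  1.800e+01] rot/row [0.002, -0.0027, -0.0006]
[[0.14, 0.88, 0.15]]
```

Request:
send_rows(
  delta_rot=[
    [0.002, -0.003, -0.001],
    [0, 0, 0],
    [0, 0, 0],
    [0, 0, 0],
  ],
  delta_pos=[
    [0.1, 1.8, 0.15],
    [0, 1.5, 0],
    [0, 1, 0],
    [0, 0, 0],
  ],
  grip=[-1, -1, -1, -1],
)

```text
t: 13.32
position: [0.4895, 0.3089, 0.0274]
eef_rot: [-1.57, -0.007, 0.316]
ft_force: [0.8, -0.4, 0.0]
opening: 0.0854
```

```bash
python3 plan.py .4871 .3088 .0135 18.15 1
```

```text
from [0.4895 0.3089 0.0274] [-89.96  -0.39  18.09] rot/row [-0.0007, -0.001, 0.0068]
[[-0.24, 1.39, 0.06]]
```

Request:
send_rows(
  delta_rot=[
    [0, -0.001, 0.007],
    [0, 0, 0],
    [0, 0, 0],
  ],
  delta_pos=[
    [-0.24, 0.7, 0.06],
    [0, 0.7, 0],
    [0, 0, 0],
  ],
  grip=[-1, -1, -1],
)

```text
t: 13.7
position: [0.4879, 0.3094, 0.0139]
eef_rot: [-1.57, -0.002, 0.317]
ft_force: [-0.5, -0.4, 1.0]
opening: 0.0851
```

```bash
python3 plan.py .4871 .3088 .0135 18.15 1; python3 - <<'E'
from station import env
from h import *
g=env.grab_frame("wrist");cv2.imwrite("pics/k.png",g["frame"])
E
```

```text
from [0.4879 0.3094 0.0139] [-89.94  -0.1   18.17] rot/row [-0.0011, 0.0003, 0.0018]
[[-0.1, 0.04, -0.03]]
```

View pics/k.png

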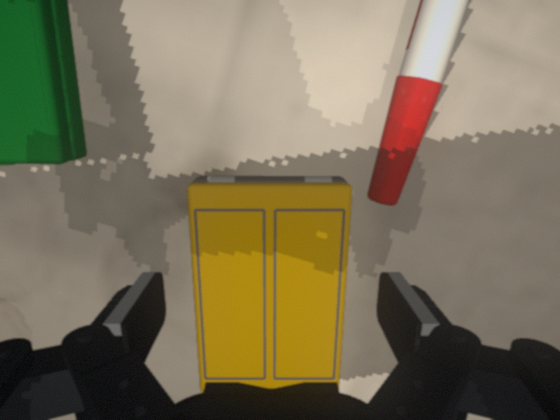

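Yellow spans columns 190–350 between the fingers, and the marker is clear. Closing and lifting.

Request:
send_rows(
  delta_rot=[
    [0, 0, 0.002],
    [0, 0, 0],
    [0, 0, 0],
    [0, 0, 0],
    [0, 0, 0],
  ],
  delta_pos=[
    [-0.08, 0, 0],
    [0, 0, 0],
    [0, 0, 0],
    [0, 0, 0],
    [0, 0, 0],
  ],
  grip=[-0.2, 0.3, 1, 1, 1],
)

```text
t: 14.38
position: [0.4878, 0.3096, 0.0151]
eef_rot: [-1.569, -0.002, 0.317]
ft_force: [0.4, -0.4, 0.4]
opening: 0.0577
```

Request:
send_rows(
  delta_rot=[
    [0, 0, 0],
    [0, 0, 0],
    [0, 0, 0],
    [0, 0, 0],
    [0, 0, 0],
    [0, 0, 0],
  ],
  delta_pos=[
    [0, -1, 0],
    [0, -3, 0],
    [0, -5, 0],
    [0, -5, 0],
    [0, -4, 0],
    [0, 0, 0],
  ],
  grip=[1, 1, 1, 1, 1, 1],
)

```text
t: 15.12
position: [0.4867, 0.3088, 0.2018]
eef_rot: [-1.57, -0.0, 0.317]
ft_force: [0.3, 0.4, -2.0]
opening: 0.0583
```

```bash
python3 plan.py .538 -.116 .2 4.5 9
```

```text
from [0.4867 0.3088 0.2018] [-8.993e+01 -1.000e-02  1.817e+01] rot/row [-0.0001, 0.0265, -0.0]
[[-0.93, 0.01, -4.66], [-0.81, 0.02, -4.68], [-0.68, 0.02, -4.7], [-0.56, 0.02, -4.72], [-0.43, 0.02, -4.73], [-0.31, 0.02, -4.74], [-0.18, 0.02, -4.75], [-0.05, 0.02, -4.75], [0.07, 0.02, -4.75]]
```

Request:
send_rows(
  delta_rot=[
    [0, 0.026, 0],
    [0, 0.026, 0],
    [0, 0.026, 0],
    [0, 0.026, 0],
    [0, 0.026, 0],
    [0, 0.026, 0],
    [0, 0.026, 0],
    [0, 0.026, 0],
    [0, 0.026, 0],
    [0, 0, 0],
  ],
  delta_pos=[
    [-0.9, 0, -4.7],
    [-0.8, 0, -4.7],
    [-0.7, 0, -4.7],
    [-0.6, 0, -4.7],
    [-0.4, 0, -4.7],
    [-0.3, 0, -4.7],
    [-0.2, 0, -4.7],
    [0, 0, -4.7],
    [0, 0, -4],
    [0, 0, 0],
  ],
  grip=[1, 1, 1, 1, 1, 1, 1, 1, 1, 1],
)

```text
t: 16.38
position: [0.532, -0.1183, 0.1865]
eef_rot: [-1.566, 0.018, 0.078]
ft_force: [0.1, 0.2, -2.2]
opening: 0.0584
```

```bash
python3 plan.py .5358 -.116 .19 4.5 1
```

```text
from [ 0.532  -0.1183  0.1865] [-89.71   1.03   4.49] rot/row [-0.0051, -0.0002, -0.018]
[[0.39, -0.35, 0.2]]
```

Request:
send_rows(
  delta_rot=[
    [-0.005, 0, -0.018],
    [0, 0, 0],
  ],
  delta_pos=[
    [0.4, -0.3, 0.2],
    [0, 0, 0],
  ],
  grip=[1, 1],
)

```text
t: 16.62
position: [0.535, -0.1143, 0.1878]
eef_rot: [-1.569, 0.002, 0.079]
ft_force: [-0.6, 0.3, -1.3]
opening: 0.0584
```

```bash
python3 - <<'E'
from look import *
g=look("l",.0148,.056,.045,.08,(270,90))
p,R=tool(g);W=world(g);m=(W[...,2]>.17)&(W[...,2]<.22); zt=p[2]+.0052
for v in (190,210,230,250):
    u=np.where(m[v,150:400])[0]+150; Q=(ray(g,[(u.min()-.5,v),(u.max()+.5,v)],zt)-p)@R*1000; print(v,u.min(),u.max(),Q[:,0].round(1),Q[:,0].mean().round(2))
E
```

```text
tool [ 0.5355 -0.1144  0.1876] [-89.81   0.17   4.54] obs [ 0.5348 -0.1142  0.1876]
ctr [535.95 -41.81] size 59.1 91.3 side angles [4.52 4.52 4.49 4.26]
in tool [  6.55 131.82  71.9 ]
top front rows [np.float64(184.5), np.float64(184.5), np.float64(184.5), np.float64(184.5), np.float64(184.5), np.float64(184.5), np.float64(184.5), np.float64(184.5), np.float64(184.5)] tool z med 44.69 slope deg 0.03
190 189 352 [-29.7  28.7] -0.52
210 190 351 [-29.9  28.8] -0.53
230 192 349 [-29.6  28.5] -0.54
250 193 348 [-29.8  28.7] -0.55
```

View pics/l.png

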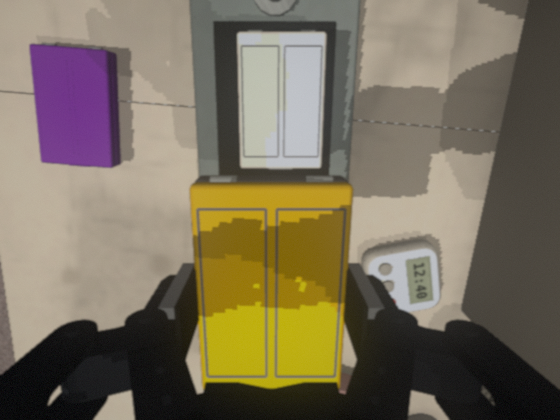

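Yellow is held level. Its front edge sits 1.7 mm further back than white's did, so the target is TCP (0.5361, −0.0400), yaw 4.5°, with contact near z≈0.071.

Request:
send_rows(
  delta_rot=[
    [-0.002, 0, -0.002],
    [0, 0, 0],
    [0, 0, 0],
    [0, 0, 0],
  ],
  delta_pos=[
    [0.4, 1, 3],
    [0.3, 2, 3],
    [0, 3, 1.4],
    [0, 0, 0],
  ],
  grip=[1, 1, 1, 1],
)

```text
t: 17.18
position: [0.536, -0.0341, 0.1274]
eef_rot: [-1.571, -0.002, 0.086]
ft_force: [0.1, -0.6, -1.4]
opening: 0.0583
```

```bash
python3 plan.py .5361 -.04 .085 4.5 1
```

```text
from [ 0.536  -0.0341  0.1274] [-90.02  -0.11   4.91] rot/row [0.0003, 0.0071, 0.0019]
[[-0.05, 4.24, -0.59]]
```

Request:
send_rows(
  delta_rot=[
    [0, 0.007, 0.002],
    [0, 0, 0],
    [0, 0, 0],
  ],
  delta_pos=[
    [-0.05, 1.5, -0.6],
    [0, 1.5, 0],
    [0, 0, 0],
  ],
  grip=[1, 1, 1],
)

```text
t: 17.55
position: [0.5377, -0.0416, 0.0983]
eef_rot: [-1.573, -0.004, 0.078]
ft_force: [-0.3, 0.4, -1.1]
opening: 0.0586
```

```bash
python3 plan.py .5361 -.04 .079 4.5 1
```

```text
from [ 0.5377 -0.0416  0.0983] [-90.14  -0.22   4.47] rot/row [0.0024, -0.0006, 0.0039]
[[-0.16, 1.92, 0.18]]
```

Request:
send_rows(
  delta_rot=[
    [0.002, 0, 0.004],
    [0, 0, 0],
    [0, 0, 0],
  ],
  delta_pos=[
    [-0.2, 1, 0.2],
    [0, 0.7, 0],
    [0, 0, 0],
  ],
  grip=[1, 1, 1],
)

```text
t: 17.92
position: [0.5362, -0.0407, 0.081]
eef_rot: [-1.571, -0.001, 0.077]
ft_force: [0.8, -0.0, -1.4]
opening: 0.0581
```

```bash
python3 plan.py .5361 -.04 .0745 4.5 1
```

```text
from [ 0.5362 -0.0407  0.081 ] [-9.004e+01 -7.000e-02  4.380e+00] rot/row [0.0007, -0.002, 0.0011]
[[-0.0, 0.65, 0.07]]
```

Request:
send_rows(
  delta_rot=[
    [0.001, -0.002, 0.001],
    [0, 0, 0],
    [0, 0, 0],
  ],
  delta_pos=[
    [0, 0.4, 0.08],
    [0, 0.25, 0],
    [0, 0, 0],
  ],
  grip=[1, 1, 1],
)

```text
t: 18.3
position: [0.5366, -0.0399, 0.0746]
eef_rot: [-1.571, -0.001, 0.079]
ft_force: [0.4, -0.4, -1.7]
opening: 0.0584
```

```bash
python3 plan.py .5361 -.04 .0715 4.5 1
```

```text
from [ 0.5366 -0.0399  0.0746] [-8.999e+01 -7.000e-02  4.510e+00] rot/row [-0.0001, 0.0002, 0.0012]
[[-0.05, 0.31, -0.01]]
```

Request:
send_rows(
  delta_rot=[
    [0, 0, 0.001],
    [0, 0, 0],
  ],
  delta_pos=[
    [-0.05, 0.2, 0],
    [0, 0.1, 0],
  ],
  grip=[1, 1],
)

```text
t: 18.55
position: [0.5364, -0.0399, 0.0718]
eef_rot: [-1.571, -0.001, 0.079]
ft_force: [0.1, 0.3, -1.9]
opening: 0.0585
```

```bash
python3 plan.py .5361 -.04 .0715 4.5 1
```

```text
from [ 0.5364 -0.0399  0.0718] [-9.001e+01 -5.000e-02  4.520e+00] rot/row [0.0001, 0.0003, 0.0009]
[[-0.03, 0.03, -0.0]]
```

Request:
send_rows(
  delta_rot=[
    [0, 0, 0],
    [0, 0, 0],
  ],
  delta_pos=[
    [-0.03, 0.06, 0],
    [0, 0.02, 0],
  ],
  grip=[1, 1],
)

```text
t: 18.8
position: [0.5361, -0.04, 0.0711]
eef_rot: [-1.571, -0.001, 0.079]
ft_force: [-0.5, 0.1, 0.1]
opening: 0.0582
```

Request:
send_rows(
  delta_rot=[
    [0, 0, 0],
  ],
  delta_pos=[
    [0, 0.05, 0],
  ],
  grip=[1],
)

```text
t: 18.92
position: [0.5361, -0.0399, 0.0711]
eef_rot: [-1.571, -0.001, 0.079]
ft_force: [-1.2, -0.1, 2.3]
opening: 0.0583
```

Contact, about 4 N above the hanging load. Releasing.

Request:
send_rows(
  delta_rot=[
    [0, 0, 0],
    [0, 0, 0],
    [0, 0, 0],
    [0, 0, 0],
  ],
  delta_pos=[
    [0, 0, 0],
    [0, 0, 0],
    [0, 0, 0],
    [0, 0, 0],
  ],
  grip=[-0.45, -0.55, -0.7, -1],
)

```text
t: 19.42
position: [0.537, -0.0401, 0.0717]
eef_rot: [-1.572, -0.003, 0.079]
ft_force: [-0.1, -0.7, -1.5]
opening: 0.0852
```

Request:
send_rows(
  delta_rot=[
    [0, 0, 0],
    [0, 0, 0],
    [0, 0, 0],
    [0, 0, 0],
    [0, 0, 0],
    [0, 0, 0],
    [0, 0, 0],
  ],
  delta_pos=[
    [0, -0.5, 0],
    [0, -1.5, 0],
    [0, -2, 0],
    [0, -4, -1.5],
    [0, -4, -3.3],
    [0, -2, -2.7],
    [0, 0, 0],
  ],
  grip=[-1, -1, -1, -1, -1, -1, -1],
)

```text
t: 20.3
position: [0.5433, -0.1165, 0.2223]
eef_rot: [-1.574, -0.008, 0.081]
ft_force: [-0.4, 0.9, 0.0]
opening: 0.0854
```

```bash
python3 - <<'E'
from look import *
g=look("m",None,.076,.065,.1,(270,90))
for n in ("scene","side"):
    g=env.grab_frame(n);np.savez(f"m_{n}.npz",**g)
    u,v=proj(g,np.array([.53,-.01,.06]))[0].astype(int)
    cv2.imwrite(f"pics/m_{n}.png",cv2.resize(g["frame"][max(v-50,0):v+50,max(u-65,0):u+65],None,fx=5.5,fy=5.5,interpolation=cv2.INTER_CUBIC))
E
```

```text
tool [ 0.5438 -0.1166  0.2221] [-90.14  -0.41   4.62] obs [ 0.5429 -0.1154  0.2214]
ctr [536.18 -41.63] size 59.1 91.0 side angles [4.39 4.23 3.2  4.64]
in tool [ -2.58 145.87  75.73]
```

View pics/m.png

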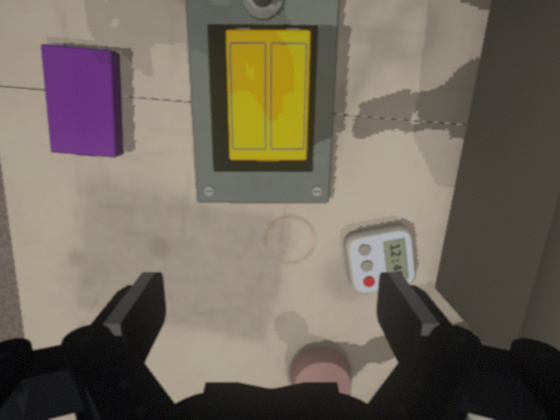

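View pics/m_scene.png

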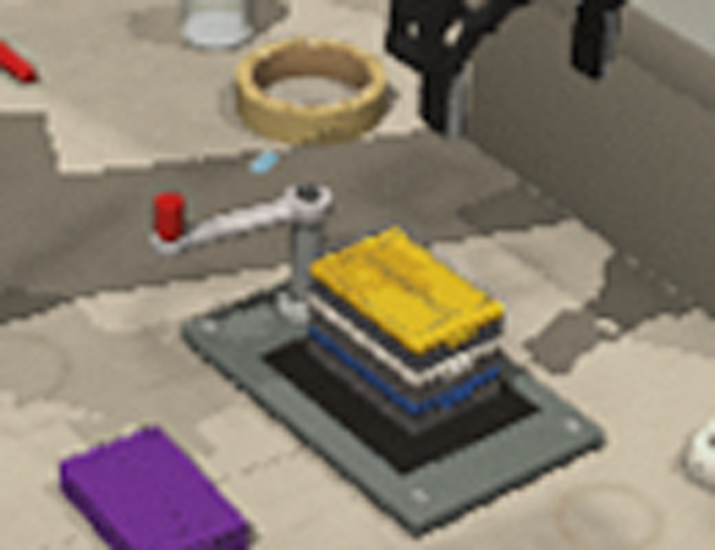

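View pics/m_side.png

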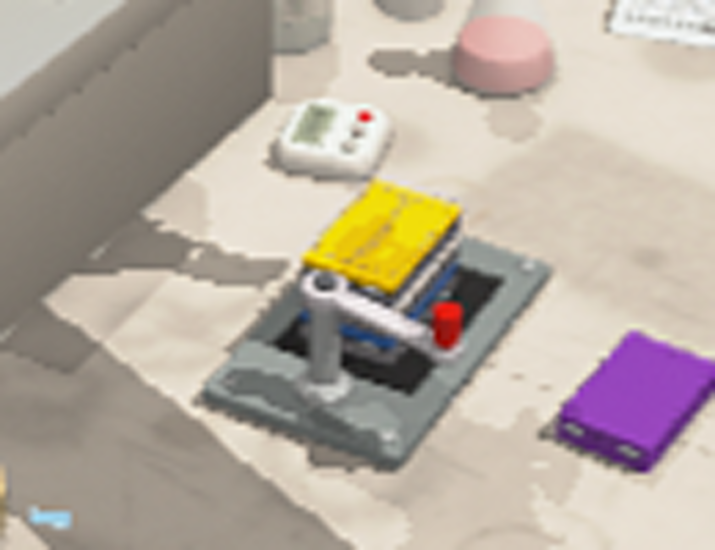

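The pile is aligned: yellow is within 0.3 mm of blue. Next I'll move over the knob, with the jaw axis along the arm's tangent.

```bash
python3 plan.py .445 .039 .215 90 9; python3 - <<'E'
from h import *
for n in ("m_scene","m_side"):
    g=dict(np.load(n+".npz"))
    for o in blob(g,inr(hsv(g),(0,150,90),(6,255,255))|inr(hsv(g),(175,150,90),(180,255,255)),.101):
        if 300<o[2]<600 and abs(o[3])<150: print(n,o)
E
```

```text
from [ 0.5417 -0.114   0.2187] [-90.02  -0.15   4.78] rot/row [0.0002, -0.1653, 0.0002]
[[-0.93, 0.04, 1.78], [-0.62, 0.04, 1.91], [-0.3, 0.04, 1.99], [0.03, 0.04, 2.01], [0.36, 0.04, 1.98], [0.68, 0.04, 1.89], [0.98, 0.04, 1.75], [1.26, 0.04, 1.57], [1.5, 0.04, 1.34]]
m_scene (np.int32(40), [248.0, 215.0], 441.6, 46.7, 11.8, 42.2, -30.2)
```

Request:
send_rows(
  delta_rot=[
    [0, -0.165, 0],
    [0, -0.165, 0],
    [0, -0.165, 0],
    [0, -0.165, 0],
    [0, -0.165, 0],
    [0, -0.165, 0],
    [0, -0.165, 0],
    [0, -0.165, 0],
    [0, -0.165, 0],
    [0, 0, 0],
  ],
  delta_pos=[
    [-0.9, 0, 1.8],
    [-0.6, 0, 1.9],
    [-0.3, 0, 2],
    [0, 0, 2],
    [0.35, 0, 2],
    [0.7, 0, 1.9],
    [1, 0, 1.7],
    [1.2, 0, 1.5],
    [1.5, 0, 1.3],
    [0, 0, 0],
  ],
  grip=[-1, -1, -1, -1, -0.5, 0.2, 0.3, 0.3, 0.3, 0.3],
)

```text
t: 21.7
position: [0.4279, 0.0521, 0.2043]
eef_rot: [-1.544, -0.011, 1.631]
ft_force: [0.8, 0.3, 0.5]
opening: 0.0298
```

```bash
python3 plan.py .445 .039 .215 90 1; python3 - <<'E'
from held import *
from station import env
g=env.grab_frame("wrist");cv2.imwrite("pics/n.png",g["frame"]);np.savez("n.npz",**g)
m=inr(hsv(g),(0,120,60),(8,255,255))|inr(hsv(g),(172,120,60),(180,255,255))
for z in (.113,.089):
    for o in blob(g,m,z): print(z,o)
E
```

```text
from [0.4279 0.0521 0.2043] [-88.44  -0.61  93.46] rot/row [-0.0276, 0.0606, 0.0098]
[[-1.4, -1.13, -1.6]]
0.113 (np.int32(518), [258.0, 240.0], 439.6, 44.8, 14.5, 19.4, -86.8)
0.113 (np.int32(61), [3.0, 389.0], 566.0, -135.1, 5.7, 8.3, 82.4)
0.089 (np.int32(518), [258.0, 240.0], 448.3, 44.7, 16.0, 21.5, -86.8)
0.089 (np.int32(61), [3.0, 389.0], 588.3, -154.6, 6.3, 9.2, 82.4)
```

View pics/n.png

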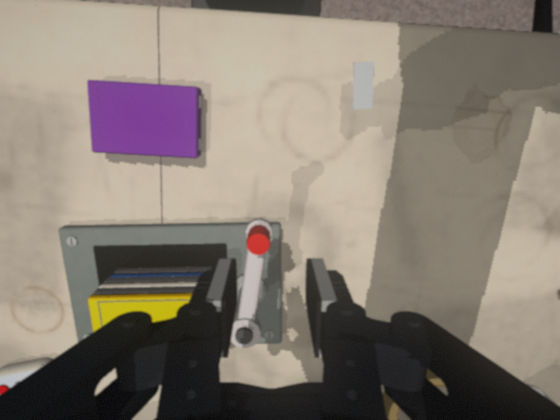

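```bash
python3 - <<'E'
from held import *
g=dict(np.load("n.npz"))
m=inr(hsv(g),(0,120,60),(8,255,255))|inr(hsv(g),(172,120,60),(180,255,255))
ys,xs=np.where(m[200:280,220:300]);print(xs.min()+220,xs.max()+220,ys.min()+200,ys.max()+200)
W=world(g);print("top z",np.nanmedian(W[240:248,254:262,2]),"pivot z",np.nanmedian(W[330:336,241:249,2]))
r=(xs.max()-xs.min()+1)/2
u=(xs.max()+xs.min())/2+220; v=ys.max()+200.5-r
k=ray(g,[(u,v)],.113)[0]; print("knob",(u,v,r),k)
pv=ray(g,[(245,333)],.093)[0]; print("pivot",pv, np.hypot(*(k-pv)[:2]))
print(tool(g)[0])
cv2.imwrite("pics/n2.png",cv2.resize(g["frame"][200:360,200:320],None,fx=5,fy=5))
E
```

```text
247 269 226 254
top z 0.11197186516557794 pivot z 0.0939129802916186
knob (np.float64(258.0), np.float64(243.0), np.float64(11.5)) [0.44159987 0.04491643 0.113     ]
pivot [0.52286282 0.03854477 0.093     ] 0.0815123587165977
[0.42768057 0.05188239 0.20421741]
```

View pics/n2.png

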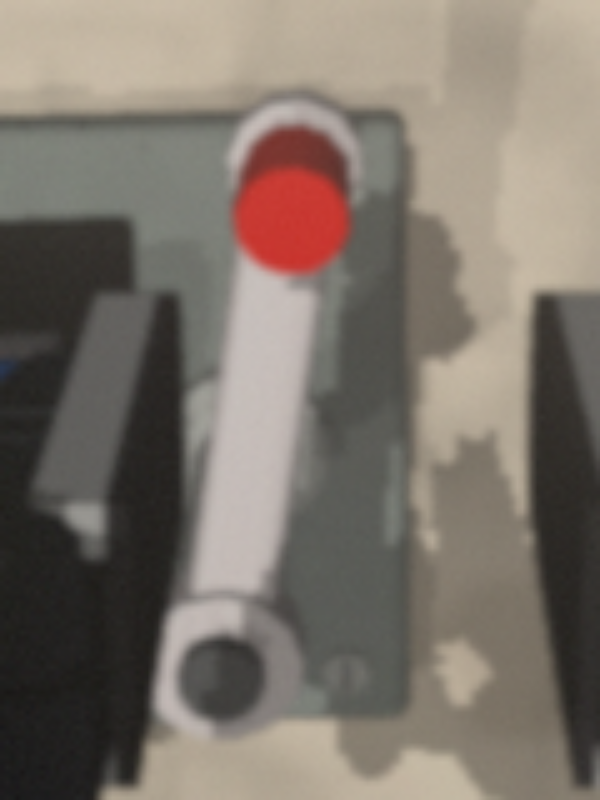

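The knob is at (258,243) px: (0.4416, 0.0449). The pivot is at about (0.5229, 0.0385), 81.5 mm away against the stated 83 mm. I'll straddle the knob with the jaws open 30 mm.

```bash
python3 plan.py .4415 .0449 .16 86 2
```

```text
from [0.4282 0.0515 0.2042] [-88.44  -0.59  93.37] rot/row [-0.014, 0.0644, 0.0043]
[[-0.39, 2.19, -0.7], [-0.34, 2.2, -0.7]]
```

Request:
send_rows(
  delta_rot=[
    [-0.014, 0.064, 0.004],
    [-0.014, 0.064, 0.004],
    [0, 0, 0],
  ],
  delta_pos=[
    [-0.4, 1.5, -0.7],
    [-0.35, 1.5, -0.7],
    [0, 0, 0],
  ],
  grip=[0.3, 0.3, 0.3],
)

```text
t: 22.12
position: [0.442, 0.044, 0.1714]
eef_rot: [-1.57, 0.001, 1.492]
ft_force: [-0.2, -1.1, 0.7]
opening: 0.03
```

```bash
python3 plan.py .4415 .0449 .106 86 2
```

```text
from [0.442  0.044  0.1714] [-8.993e+01  3.000e-02  8.551e+01] rot/row [-0.0006, -0.0043, -0.0003]
[[0.05, 3.27, 0.03], [0.04, 3.27, 0.03]]
```

Request:
send_rows(
  delta_rot=[
    [0, -0.008, 0],
    [0, 0, 0],
    [0, 0, 0],
  ],
  delta_pos=[
    [0.1, 2, 0.05],
    [0, 1.5, 0],
    [0, 0, 0],
  ],
  grip=[0.3, 0.3, 0.3],
)

```text
t: 22.5
position: [0.4421, 0.0445, 0.1363]
eef_rot: [-1.57, 0.001, 1.499]
ft_force: [-0.6, -0.6, -0.4]
opening: 0.0299
```

```bash
python3 plan.py .4415 .0449 .107 86 1; python3 - <<'E'
from station import env
from h import *
g=env.grab_frame("wrist");cv2.imwrite("pics/o.png",g["frame"])
E
```

```text
from [0.4421 0.0445 0.1363] [-8.994e+01  4.000e-02  8.590e+01] rot/row [-0.001, -0.0018, -0.0007]
[[0.04, 2.93, 0.06]]
```

View pics/o.png

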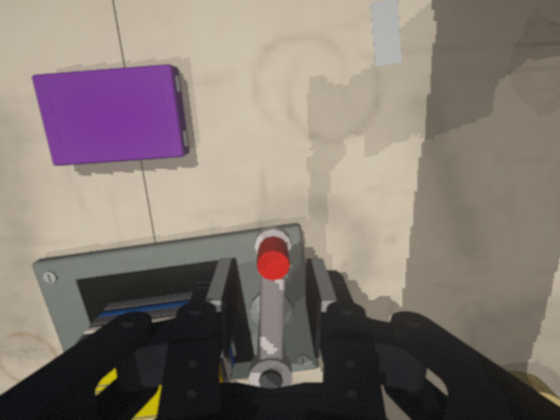

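The knob (273,262) is centred between the fingers (237 and 308). Going down around it.

Request:
send_rows(
  delta_rot=[
    [0, 0, 0],
    [0, 0, 0],
    [0, 0, 0],
    [0, 0, 0],
  ],
  delta_pos=[
    [0, 1.2, 0.05],
    [0, 1, 0],
    [0, 0.7, 0],
    [0, 0, 0],
  ],
  grip=[0.3, 0.3, 0.3, 0.3],
)

```text
t: 23.05
position: [0.4431, 0.0444, 0.1075]
eef_rot: [-1.574, 0.001, 1.499]
ft_force: [-0.5, 0.0, 0.2]
opening: 0.03
```

```bash
python3 plan.py .4415 .0449 .107 86 1; python3 - <<'E'
from station import env
from h import *
g=env.grab_frame("side");u,v=proj(g,np.array([.48,.02,.08]))[0].astype(int)
cv2.imwrite(f"pics/p.png",cv2.resize(g["frame"][max(v-50,0):v+50,max(u-65,0):u+65],None,fx=5.5,fy=5.5,interpolation=cv2.INTER_CUBIC))
E
```

```text
from [0.4431 0.0444 0.1075] [-9.016e+01  4.000e-02  8.589e+01] rot/row [0.0028, -0.0019, -0.0006]
[[0.04, 0.05, 0.16]]
```

View pics/p.png

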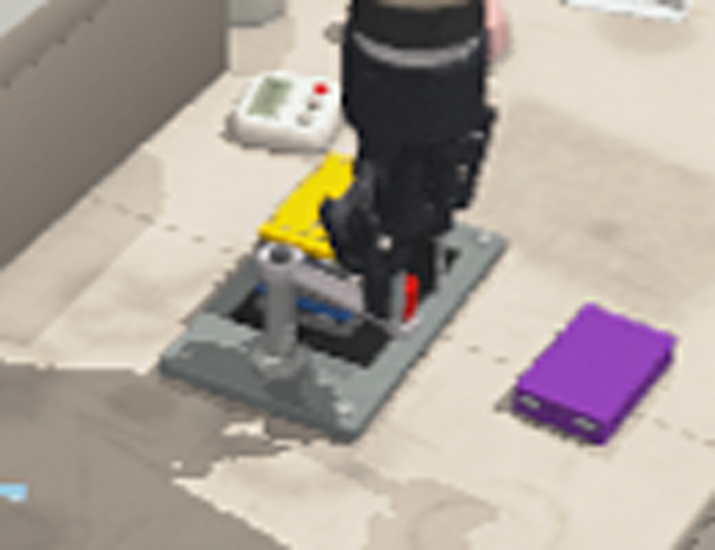

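Request:
send_rows(
  delta_rot=[
    [0.003, -0.1, 0],
    [0, -0.1, 0],
    [0, -0.1, 0],
    [0, -0.1, 0],
    [0, 0, 0],
  ],
  delta_pos=[
    [-0.8, 0, 0.1],
    [-0.8, 0, -0.04],
    [-0.8, 0, -0.04],
    [-0.8, 0, -0.04],
    [0, 0, 0],
  ],
  grip=[0.3, 0.3, 0.3, 0.3, 0.3],
)

```text
t: 23.72
position: [0.4467, 0.0131, 0.1092]
eef_rot: [-1.573, -0.001, 1.912]
ft_force: [0.5, -0.1, 0.1]
opening: 0.0296
```

```bash
cat > arc.py <<'E'
from station import env
import numpy as np
from scipy.spatial.transform import Rotation as Ro
o=env.get_obs();p=np.array(o["position"]);P=np.array([.5235,.0385])
d=p[:2]-P;print("pos",p.round(4),"r mm",(np.hypot(*d)*1000).round(1),"ang",np.degrees(np.arctan2(d[1],d[0])).round(1)%360,"yaw",np.degrees(o["eef_rot"]).round(2),"F",o["ft_force"].round(1))
E
python3 arc.py
```

```text
pos [0.4467 0.0131 0.1092] r mm 80.9 ang 198.3 yaw [-9.0120e+01 -4.0000e-02  1.0956e+02] F [ 0.5 -0.1  0.1]
```

Request:
send_rows(
  delta_rot=[
    [0.002, -0.085, 0],
    [0, -0.1, 0],
    [0, -0.1, 0],
    [0, -0.1, 0],
    [0, -0.1, 0],
    [0, 0, 0],
  ],
  delta_pos=[
    [-0.8, 0.15, 0.05],
    [-0.8, 0, -0.04],
    [-0.8, 0, -0.04],
    [-0.8, 0, -0.04],
    [-0.8, 0, -0.04],
    [0, 0, 0],
  ],
  grip=[0.3, 0.3, 0.3, 0.3, 0.3, 0.3],
)

```text
t: 24.48
position: [0.4671, -0.0188, 0.1086]
eef_rot: [-1.572, -0.003, 2.403]
ft_force: [-0.0, 0.1, 1.0]
opening: 0.0298
```

```bash
python3 arc.py;  python3 - <<'E'
from station import env
from h import *
g=env.grab_frame("wrist");cv2.imwrite("pics/q.png",g["frame"])
E
```

```text
pos [ 0.4671 -0.0188  0.1086] r mm 80.4 ang 225.4 yaw [-90.06  -0.18 137.67] F [-0.   0.1  1. ]
```

View pics/q.png

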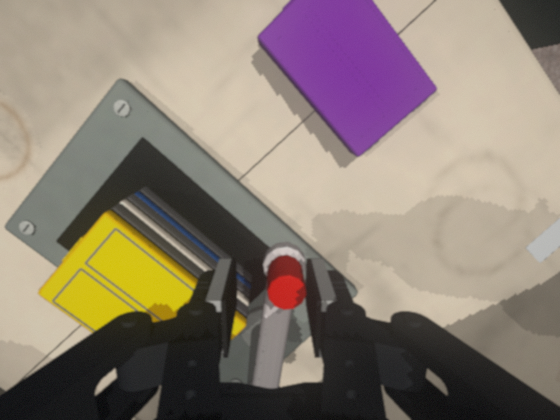

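Request:
send_rows(
  delta_rot=[
    [0, -0.07, 0.002],
    [0, -0.1, 0],
    [0, -0.1, 0],
    [0, -0.1, 0],
    [0, -0.1, 0],
    [0, 0, 0],
  ],
  delta_pos=[
    [-0.85, 0.1, 0.1],
    [-0.85, 0, 0],
    [-0.85, 0, -0.04],
    [-0.85, 0, -0.04],
    [-0.85, 0, -0.04],
    [0, 0, 0],
  ],
  grip=[0.3, 0.3, 0.3, 0.3, 0.3, 0.3],
)

```text
t: 25.28
position: [0.5008, -0.0386, 0.1079]
eef_rot: [-1.573, -0.004, 2.875]
ft_force: [0.5, -0.5, -0.4]
opening: 0.0296
```

```bash
python3 arc.py
```

```text
pos [ 0.5008 -0.0386  0.1079] r mm 80.3 ang 253.6 yaw [-90.11  -0.23 164.74] F [ 0.5 -0.5 -0.4]
```

Request:
send_rows(
  delta_rot=[
    [0, -0.08, 0.003],
    [0, -0.1, 0],
    [0, -0.05, 0],
    [0, 0, 0],
  ],
  delta_pos=[
    [-0.85, 0, 0.1],
    [-0.8, 0, 0],
    [-0.4, 0, 0],
    [0, 0, 0],
  ],
  grip=[0.3, 0.3, 0.3, 0.3],
)

```text
t: 25.78
position: [0.5188, -0.0419, 0.108]
eef_rot: [-1.574, -0.003, 3.101]
ft_force: [-0.5, 0.4, 0.1]
opening: 0.03
```

```bash
python3 arc.py
```

```text
pos [ 0.5188 -0.0419  0.108 ] r mm 80.5 ang 266.7 yaw [-9.0170e+01 -1.7000e-01  1.7768e+02] F [-0.5  0.4  0.1]
```

Now small steps towards the stop, watching the force.

Request:
send_rows(
  delta_rot=[
    [0.002, -0.03, 0.002],
    [0, -0.03, 0],
    [0, 0, 0],
  ],
  delta_pos=[
    [-0.3, 0, 0],
    [-0.3, 0, 0],
    [0, 0, 0],
  ],
  grip=[0.3, 0.3, 0.3],
)

```text
t: 26.15
position: [0.5244, -0.0417, 0.108]
eef_rot: [-1.572, -0.001, -3.121]
ft_force: [-0.1, 0.3, -0.0]
opening: 0.0301
```

```bash
python3 arc.py
```

```text
pos [ 0.5244 -0.0417  0.108 ] r mm 80.2 ang 270.6 yaw [-9.0040e+01 -8.0000e-02 -1.7884e+02] F [-0.1  0.3 -0. ]
```

```bash
python3 - <<'E'
from station import env
from h import *
g=env.grab_frame("wrist");cv2.imwrite("pics/r.png",g["frame"])
E
```

```text
(no output)
```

View pics/r.png

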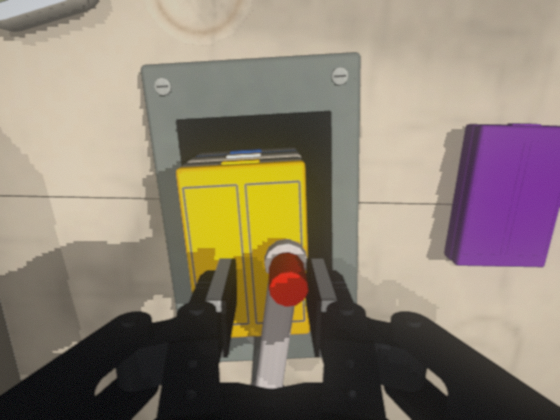

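Request:
send_rows(
  delta_rot=[
    [0, -0.03, 0],
    [0, -0.03, 0],
    [0, 0, 0],
  ],
  delta_pos=[
    [-0.3, 0, 0.05],
    [-0.3, 0, 0],
    [0, 0, 0],
  ],
  grip=[0.3, 0.3, 0.3],
)

```text
t: 26.58
position: [0.5307, -0.0419, 0.1081]
eef_rot: [-1.572, -0.001, -3.058]
ft_force: [-0.7, 0.5, -0.3]
opening: 0.0301
```

```bash
python3 arc.py
```

```text
pos [ 0.5307 -0.0419  0.1081] r mm 80.8 ang 275.1 yaw [-9.0070e+01 -7.0000e-02 -1.7519e+02] F [-0.7  0.5 -0.3]
```

Request:
send_rows(
  delta_rot=[
    [0, 0, 0],
    [0, 0, 0],
  ],
  delta_pos=[
    [-0.2, 0, 0],
    [-0.1, 0, 0],
  ],
  grip=[0.3, 0.3],
)

```text
t: 26.82
position: [0.5337, -0.042, 0.108]
eef_rot: [-1.571, -0.002, -3.058]
ft_force: [-0.9, -0.4, 0.8]
opening: 0.03
```

Request:
send_rows(
  delta_rot=[
    [0, 0, 0],
    [0, 0, 0],
  ],
  delta_pos=[
    [-0.15, 0, 0],
    [-0.1, 0, 0],
  ],
  grip=[0.3, 0.3],
)

```text
t: 27.08
position: [0.5363, -0.0418, 0.108]
eef_rot: [-1.571, -0.002, -3.058]
ft_force: [-0.2, -1.4, -0.7]
opening: 0.0299
```

Request:
send_rows(
  delta_rot=[
    [0, 0, 0],
    [0, 0, 0],
  ],
  delta_pos=[
    [-0.12, 0, 0],
    [-0.08, 0, 0],
  ],
  grip=[0.3, 0.3],
)

```text
t: 27.32
position: [0.5384, -0.0417, 0.1079]
eef_rot: [-1.571, -0.002, -3.058]
ft_force: [-1.3, -1.0, 0.2]
opening: 0.0297
```

```bash
python3 - <<'E'
from held import *
from station import env
g=env.grab_frame("wrist");cv2.imwrite("pics/s.png",g["frame"]);np.savez("s.npz",**g)
E
```

```text
(no output)
```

View pics/s.png

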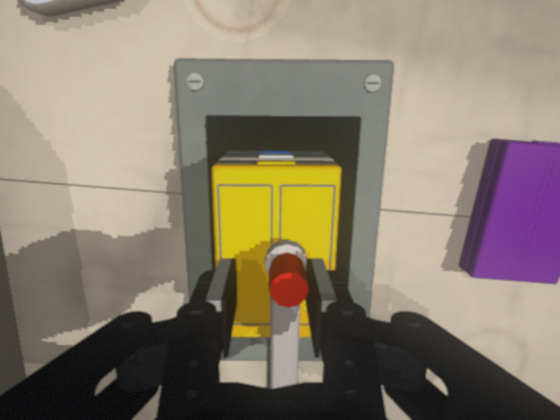

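Request:
send_rows(
  delta_rot=[
    [0, 0, 0],
    [0, 0, 0],
  ],
  delta_pos=[
    [-0.12, 0, 0],
    [-0.08, 0, 0],
  ],
  grip=[0.3, 0.3],
)

```text
t: 27.62
position: [0.5386, -0.0417, 0.1078]
eef_rot: [-1.571, -0.006, -3.058]
ft_force: [-3.3, -1.6, 1.8]
opening: 0.0299
```

Request:
send_rows(
  delta_rot=[
    [0, 0, 0],
    [0, 0, 0],
  ],
  delta_pos=[
    [-0.12, 0, 0],
    [-0.08, 0, 0],
  ],
  grip=[0.3, 0.3],
)

```text
t: 27.88
position: [0.5387, -0.0417, 0.1077]
eef_rot: [-1.571, -0.011, -3.059]
ft_force: [-4.2, -0.9, 2.8]
opening: 0.0298
```

Movement has stopped at x=0.5387 and the force is rising, so the arm is at its stop. One firmer push to confirm.

Request:
send_rows(
  delta_rot=[
    [0, 0, 0.006],
    [0, 0, 0],
  ],
  delta_pos=[
    [-0.3, 0, 0],
    [-0.2, 0, 0],
  ],
  grip=[0.3, 0.3],
)

```text
t: 28.12
position: [0.5388, -0.0417, 0.1075]
eef_rot: [-1.57, -0.016, -3.059]
ft_force: [-7.0, -0.5, 4.9]
opening: 0.0301
```

Request:
send_rows(
  delta_rot=[
    [0, 0, 0.004],
    [0, 0, 0],
    [0, 0, 0],
    [0, 0, 0],
  ],
  delta_pos=[
    [0.3, 0, 0],
    [0.3, 0, 0],
    [0, 0, 0],
    [0, 0, 0],
  ],
  grip=[0.3, 0.3, 0.3, 0.3],
)

```text
t: 28.62
position: [0.5359, -0.0416, 0.1081]
eef_rot: [-1.571, -0.004, -3.059]
ft_force: [-0.3, 0.7, 0.5]
opening: 0.03
```

```bash
python3 arc.py; python3 - <<'E'
from held import *
from station import env
g=env.grab_frame("wrist");cv2.imwrite("pics/t.png",g["frame"][230:420,180:380]);np.savez("t.npz",**g)
E
```

```text
pos [ 0.5359 -0.0416  0.1081] r mm 81.1 ang 278.8 yaw [ -90.01   -0.21 -175.25] F [-0.3  0.7  0.5]
```

View pics/t.png

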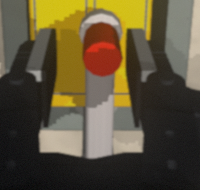

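The arm held at the stop under 7 N and the finger has backed off. I'll centre on the knob and rise straight up.

Request:
send_rows(
  delta_rot=[
    [0, 0, 0],
    [0, 0, 0],
    [0, 0, 0],
    [0, 0, 0],
    [0, 0, 0],
  ],
  delta_pos=[
    [0.3, 0, 0],
    [0, 0, 0],
    [0, -1, 0],
    [0, -1.5, 0],
    [0, 0, 0],
  ],
  grip=[0.3, 0.3, 0.3, 0.3, 0.3],
)

```text
t: 29.3
position: [0.5336, -0.0419, 0.1356]
eef_rot: [-1.571, -0.002, -3.059]
ft_force: [-0.3, -0.3, -0.3]
opening: 0.0299
```

Request:
send_rows(
  delta_rot=[
    [0, 0, 0],
    [0, 0, 0],
    [0, 0, 0],
    [0, 0, 0],
    [0, 0, 0],
  ],
  delta_pos=[
    [0, -3, 0],
    [0, -4, 0],
    [0, -4, 0],
    [0, -3, 0],
    [0, 0, 0],
  ],
  grip=[0.3, 0.3, 0.3, 0.3, 0.3],
)

```text
t: 29.92
position: [0.5336, -0.0418, 0.2799]
eef_rot: [-1.571, -0.002, -3.059]
ft_force: [0.5, -0.5, -0.0]
opening: 0.0301
```

```bash
python3 - <<'E'
from held import *
from station import env
g=env.grab_frame("wrist");cv2.imwrite("pics/u.png",g["frame"]);np.savez("u.npz",**g)
for n in ("scene","side"):
    g=env.grab_frame(n);u,v=proj(g,np.array([.53,-.01,.06]))[0].astype(int)
    cv2.imwrite(f"pics/u_{n}.png",cv2.resize(g["frame"][max(v-50,0):v+50,max(u-65,0):u+65],None,fx=5.5,fy=5.5,interpolation=cv2.INTER_CUBIC))
    cv2.imwrite(f"pics/uf_{n}.png",g["frame"])
E
```

```text
(no output)
```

View pics/u.png

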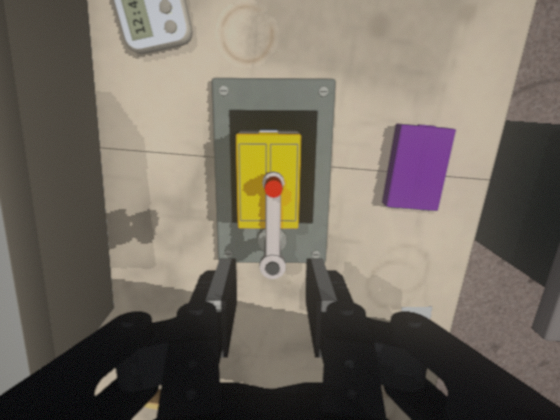

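View pics/u_scene.png

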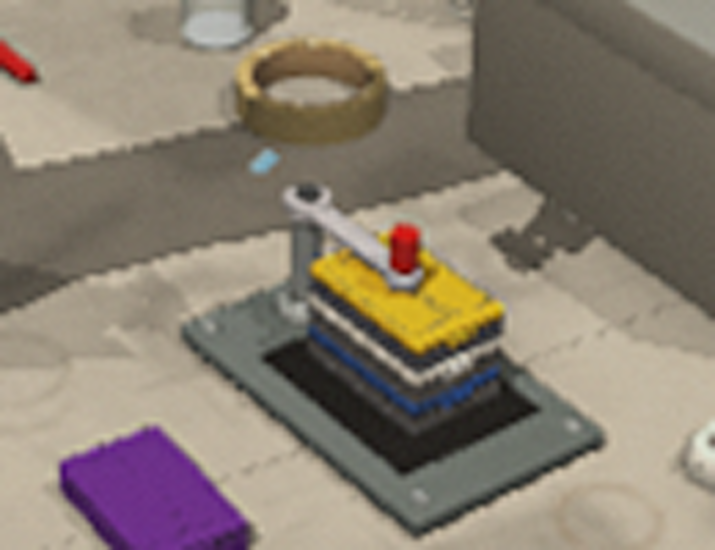

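View pics/u_side.png

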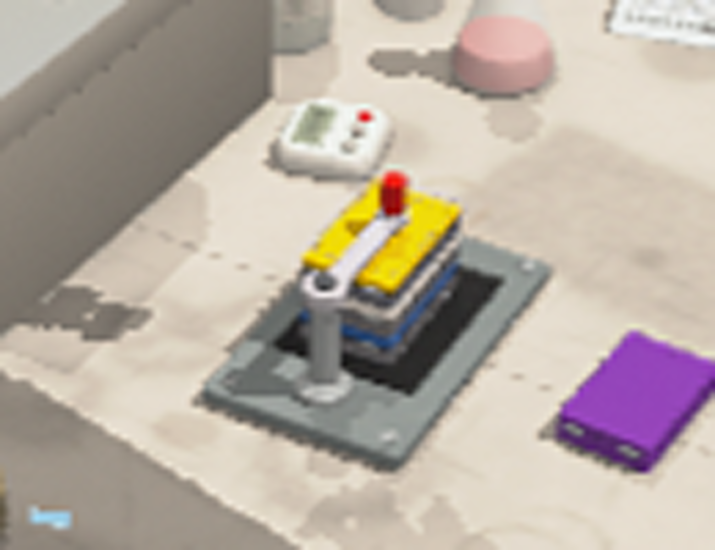

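View pics/uf_scene.png

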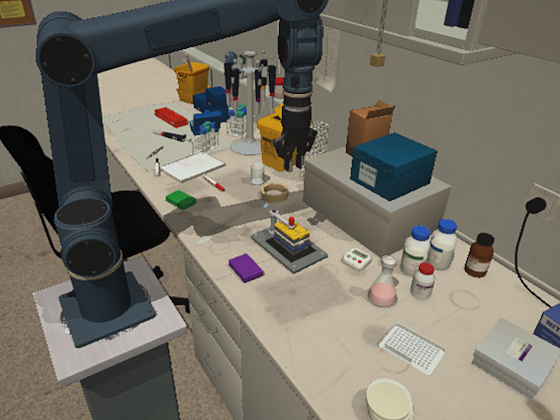

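```bash
python3 - <<'E'
from held import *
from station import env
g=dict(np.load("u.npz"))
boxfit(g,inr(hsv(g),(18,100,50),(36,255,255)),.076,(268,180),close=25)
print(ray(g,[(273,187)],.113)[0],ray(g,[(272,268)],.093)[0])
print(env.get_obs()["t"]); print(env.hand_in())
E
```

```text
ctr [536.52 -42.6 ] size 63.1 92.4 side angles [3.36 4.96 3.24 4.66]
[ 0.53221523 -0.04687341  0.113     ] [0.52597232 0.03741492 0.093     ]
30.075
the job is handed in; nothing more can be done
None
```

The white case and then the yellow case are stacked on the blue one, lids up. The retaining arm is swung over the pile to its stop, and the job was handed in at about 30 s.

- **Stacking:** each case was lowered in millimetre steps and released at about 4–5 N of contact. From above, blue measured (536.2, −41.4) mm, white (536.0, −41.8) and yellow (536.2, −41.6), all turned about 4.4°. That puts all three within about 0.5 mm of each other, and neither side view shows an overhang. I did not re-measure blue once it was covered.
- **Retaining arm:** the knob stopped moving at the expected closed position while I pushed with about 7 N. It stayed there after I backed off, with the arm along the holder's centre line.
- **Bystanders:** none of the bystanders or look-alikes was touched, and they look unmoved in the last view. The gripper ended clear, about 0.28 m above the bench.
- **Check that disagreed:** a last colour fit of yellow put it about 1 mm off, at (536.5, −42.6). That fit is unreliable because the arm and its shadow cover part of the lid, and it made the case 63 mm wide. I relied on the earlier depth measurement instead.

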